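# Lock the tube racks on the shaker with ball-lock pins

## Task

Lever the cover of the pin case wide open by its front notch with the blade of the spatula, then lay the spatula flat on the bench. Pull every tube rack that stands on the shaker forward by its fin until its tongue meets the stop and the holes line up, and lock each with a ball-lock pin from the case: squeeze the pin's two buttons, slide it down through the aligned holes until its collar is fully home, and let go so that the balls lock. At the end shut the cover fully, and leave the bottle and the flask undisturbed.

Things in the scene. Friction and masses are not known exactly. Their poses are not given: they have to be found in the camera images.
- hole1 (a point): Centre of clevis hole 1, on top of the upper of two steel rails on the shaker, 92 mm above the bench. x points towards the racks, y along the row of four holes, 64 mm apart. Vertical round holes, 14 mm in the upper, 12.6 mm in the lower rail; upper rail's top to lower rail's underside 22 mm, then 20 mm free above the deck. The fixed shaker is a 210 x 300 mm base, deck 50 mm high.
- hole2 (a point): Centre of clevis hole 2, on top of the upper of two steel rails on the shaker, 92 mm above the bench. x points towards the racks, y along the row of four holes, 64 mm apart. Otherwise as hole 1.
- hole3 (a point): Centre of clevis hole 3, on top of the upper of two steel rails on the shaker, 92 mm above the bench. x points towards the racks, y along the row of four holes, 64 mm apart. Otherwise as hole 1.
- hole4 (a point): Centre of clevis hole 4, on top of the upper of two steel rails on the shaker, 92 mm above the bench. x points towards the racks, y along the row of four holes, 64 mm apart. Otherwise as hole 1.
- rack1_eye (a point): Rack 1, absent on some starts (None): white tube rack on the deck behind hole 1, 80 x 52 x 55 mm, 300 g. This point: centre of the 16 mm square eye of its flat tongue, on the tongue's top face, 7 mm below the holes' points. It starts 10 to 22 mm behind the hole (towards +x, racks' x as the holes'); pulled forward the tongue slides between the rails and hits a stop with the eye under the hole (1 mm).
- rack2_eye (a point): Rack 2, absent on some starts (None): white tube rack on the deck behind hole 2, like rack 1. In the middle of each rack's top, 89 mm behind the eye (+x), stands a fin to pinch: 30 (x) x 10 (y) x 26 mm high, its foot 20 mm above the eye's point, 105 mm above the bench. The rack's block begins 49 mm behind the eye. Tongue and rails guide it sideways within 1.5 mm; sliding takes 1 to 3 N.
- rack3_eye (a point): Rack 3, absent on some starts (None): white tube rack on the deck behind hole 3, like rack 1.
- rack4_eye (a point): Rack 4, absent on some starts (None): white tube rack on the deck behind hole 4, like rack 1.
- pin1_grip (a point): Pin 1 of four alike ball-lock pins, 74 mm long, 110 g, upright in the case: centre of its black handle, 24 (x) x 22 (y) x 34 mm (z), z up along the pin. Steel buttons, 14 x 20 mm, stand 3.6 mm out of the middle of both x faces. Collar (28 mm diameter, 4 mm thick): underside 21 mm below this point. 10 mm shank with tapered nose: ends 57 mm below it. Two balls, in line with the buttons, 30 mm below, span 17 mm.
- pin2_grip (a point): Pin 2, like pin 1: centre of its handle. The balls draw in flush with the shank when the buttons are squeezed flush with the handle (about 5 N), so gripping the handle across x with 25 N or more frees the pin; letting go locks it.
- pin3_grip (a point): Pin 3, like pin 1: centre of its handle. At the start every pin stands in a loose 20 mm square hole of a shelf inside the case, collar resting on the shelf (44 mm above the bench), so this point is 65 mm above the bench.
- pin4_grip (a point): Pin 4, like pin 1: centre of its handle.
- pin1_a (a joint): How far the two buttons of pin 1 are pressed in (they move together): 0 = out, balls out (locked); 0.0036 m = flush with the handle, balls drawn in. A spring returns them.
- pin2_a (a joint): How far the two buttons of pin 2 are pressed in (they move together): 0 = out, balls out (locked); 0.0036 m = flush with the handle, balls drawn in. A spring returns them.
- pin3_a (a joint): How far the two buttons of pin 3 are pressed in (they move together): 0 = out, balls out (locked); 0.0036 m = flush with the handle, balls drawn in. A spring returns them.
- pin4_a (a joint): How far the two buttons of pin 4 are pressed in (they move together): 0 = out, balls out (locked); 0.0036 m = flush with the handle, balls drawn in. A spring returns them.
- case_hinge (a point): Middle of the hinge axis of the case's cover, 88.5 mm above the bench, fixed to the case. x points from the case's front to its hinge side, y along the hinge. Fixed grey case, 120 (x) x 200 (y) x 88 mm high, walls 5 mm, front face 120 mm before the hinge. A 6 mm aluminium cover closes it flush, no handle. Pins in a row along y, 64 mm before the hinge, y = 67.5, 22.5, -22.5, -67.5 mm (pins 1 to 4).
- case_notch (a point): Middle of the prying notch in the case's front face, 84 mm above the bench: a gap 8.5 mm high and 70 mm wide right under the cover's front edge. Axes as case_hinge; a blade goes in level along +x, 25 mm or more (pins' tops lie 82 mm above the bench, 40 mm behind the front face).
- cover (a joint): Angle of the case's cover: 0 = shut, 1.57 = upright, 1.9 = stop. A stiff hinge (0.14 N m friction; the cover weighs 160 g) keeps it where it is left; about 2.5 N at the front edge lifts it.
- spatula_grip (a point): Steel spatula, 90 g, 170 mm long: centre of its black handle, 80 mm long (x), 16 mm wide (y), 18 mm high (z); x points to the blade. It lies flat on the bench (this point 9 mm up).
- spatula_tip (a point): End of the spatula's blade, 130 mm from the handle's centre along x; the blade is 22 mm wide, 2.5 mm thick, level with the handle's centre.
- amber: Bystander: amber glass bottle, 60 mm diameter, 130 mm high, standing on the bench; origin under its centre. To be left alone.
- flask: Bystander: conical glass flask, 72 mm diameter, 104 mm high, standing on the bench; origin under its centre. To be left alone.

How it is judged:
On the way, in this order (a step that is already met when the one before it is completed fails the run):
1. the cover is levered up with the spatula, not with the fingers (value of joint cover above 0.4 rad and contact force between spatula and cover above 0.1 N and contact force between the fingers and cover below 0.1 N), for 0.1 s.
2. the cover stands wide open and the spatula lies flat on the bench, let go (value of joint cover above 1.2 rad and height (world z) of spatula_grip below 0.018 m and angle between spatula_grip's own z axis and vertical below 0.2 rad and contact force between the fingers and spatula below 0.05 N), for 0.2 s.
At the end, for the whole second after the job is handed in: Every rack present has a pin through its tongue and both rails: pin axis within 7 mm of the eye and within 0.12 rad of vertical, collar home within 4 mm, buttons out to 1.2 mm (balls locked); rack eyes within 8 mm of their holes; cover shut to 0.05 rad; spatula lying flat on the bench (((horizontal distance between pin1_grip and rack1_eye below 0.007 m and z of pin1_grip in the frame of rack1_eye between 0.024 and 0.032 m and angle between pin1_grip's own z axis and vertical below 0.12 rad and value of joint pin1_a below 0.0012 m) or (horizontal distance between pin2_grip and rack1_eye below 0.007 m and z of pin2_grip in the frame of rack1_eye between 0.024 and 0.032 m and angle between pin2_grip's own z axis and vertical below 0.12 rad and value of joint pin2_a below 0.0012 m) or (horizontal distance between pin3_grip and rack1_eye below 0.007 m and z of pin3_grip in the frame of rack1_eye between 0.024 and 0.032 m and angle between pin3_grip's own z axis and vertical below 0.12 rad and value of joint pin3_a below 0.0012 m) or (horizontal distance between pin4_grip and rack1_eye below 0.007 m and z of pin4_grip in the frame of rack1_eye between 0.024 and 0.032 m and angle between pin4_grip's own z axis and vertical below 0.12 rad and value of joint pin4_a below 0.0012 m)) and ((horizontal distance between pin1_grip and rack2_eye below 0.007 m and z of pin1_grip in the frame of rack2_eye between 0.024 and 0.032 m and angle between pin1_grip's own z axis and vertical below 0.12 rad and value of joint pin1_a below 0.0012 m) or (horizontal distance between pin2_grip and rack2_eye below 0.007 m and z of pin2_grip in the frame of rack2_eye between 0.024 and 0.032 m and angle between pin2_grip's own z axis and vertical below 0.12 rad and value of joint pin2_a below 0.0012 m) or (horizontal distance between pin3_grip and rack2_eye below 0.007 m and z of pin3_grip in the frame of rack2_eye between 0.024 and 0.032 m and angle between pin3_grip's own z axis and vertical below 0.12 rad and value of joint pin3_a below 0.0012 m) or (horizontal distance between pin4_grip and rack2_eye below 0.007 m and z of pin4_grip in the frame of rack2_eye between 0.024 and 0.032 m and angle between pin4_grip's own z axis and vertical below 0.12 rad and value of joint pin4_a below 0.0012 m)) and ((horizontal distance between pin1_grip and rack3_eye below 0.007 m and z of pin1_grip in the frame of rack3_eye between 0.024 and 0.032 m and angle between pin1_grip's own z axis and vertical below 0.12 rad and value of joint pin1_a below 0.0012 m) or (horizontal distance between pin2_grip and rack3_eye below 0.007 m and z of pin2_grip in the frame of rack3_eye between 0.024 and 0.032 m and angle between pin2_grip's own z axis and vertical below 0.12 rad and value of joint pin2_a below 0.0012 m) or (horizontal distance between pin3_grip and rack3_eye below 0.007 m and z of pin3_grip in the frame of rack3_eye between 0.024 and 0.032 m and angle between pin3_grip's own z axis and vertical below 0.12 rad and value of joint pin3_a below 0.0012 m) or (horizontal distance between pin4_grip and rack3_eye below 0.007 m and z of pin4_grip in the frame of rack3_eye between 0.024 and 0.032 m and angle between pin4_grip's own z axis and vertical below 0.12 rad and value of joint pin4_a below 0.0012 m)) and ((horizontal distance between pin1_grip and rack4_eye below 0.007 m and z of pin1_grip in the frame of rack4_eye between 0.024 and 0.032 m and angle between pin1_grip's own z axis and vertical below 0.12 rad and value of joint pin1_a below 0.0012 m) or (horizontal distance between pin2_grip and rack4_eye below 0.007 m and z of pin2_grip in the frame of rack4_eye between 0.024 and 0.032 m and angle between pin2_grip's own z axis and vertical below 0.12 rad and value of joint pin2_a below 0.0012 m) or (horizontal distance between pin3_grip and rack4_eye below 0.007 m and z of pin3_grip in the frame of rack4_eye between 0.024 and 0.032 m and angle between pin3_grip's own z axis and vertical below 0.12 rad and value of joint pin3_a below 0.0012 m) or (horizontal distance between pin4_grip and rack4_eye below 0.007 m and z of pin4_grip in the frame of rack4_eye between 0.024 and 0.032 m and angle between pin4_grip's own z axis and vertical below 0.12 rad and value of joint pin4_a below 0.0012 m)) and horizontal distance between rack1_eye and hole1 below 0.008 m and horizontal distance between rack2_eye and hole2 below 0.008 m and horizontal distance between rack3_eye and hole3 below 0.008 m and horizontal distance between rack4_eye and hole4 below 0.008 m and value of joint cover below 0.05 rad and height (world z) of spatula_grip below 0.018 m and angle between spatula_grip's own z axis and vertical below 0.2 rad); the robot touches nothing.
It fails at once if the amber bottle is moved more than 30 mm or tipped (distance of amber from where it was at the start of the episode above 0.03 m or angle between amber's own z axis and vertical above 0.4 rad).
It fails at once if the flask is moved more than 30 mm or tipped (distance of flask from where it was at the start of the episode above 0.03 m or angle between flask's own z axis and vertical above 0.4 rad).
Of rack1, rack2, rack3, rack4 only 2 to 3 are there at a start; the rules pass over those that are not, and their reading is None.
At some moment in a run one of spatula may be knocked a few centimetres aside while the robot is not near it.
Once in a run the grip may slacken for a moment while it holds something.
It also fails if it takes over 208 s, if anything falls off the work surface, if the arm or the gripper's body presses on something with over 40 N, if the wrist force passes 120 N, or if a joint passes its speed limit or range.

## Robot

A 6-joint arm with a two-finger parallel gripper is mounted at the origin on the work surface. World frame = base frame: x ahead of the robot, y to its left, z up, the work surface at z = 0. Lengths are in m, angles in rad, forces in N, time in s.
With the tool pointing down it reaches from about 0.3 to 1 m from the base axis. Payload 5.1 kg.
Tool frame: the origin (TCP) lies midway between the tips of the shut fingers; the grasp point (between the pads) lies 19 mm behind it; z points along the fingers, y is the direction in which the jaws open and shut (so a half turn about z gives the same grasp; the last joint's range is limited). The gripper opens to 95 mm and grips with 3 to 60 N. Pads are 20 mm wide; open, the fingers measure 119 mm over their backs; the gripper's body (75 mm by 180 mm) begins 59 mm behind the grasp point.
Start: joints at [1.167, 0.124, 1.65, -0, 1.367, -0.083], TCP at [0.205, 0.617, 0.215] pointing down, gripper open.
Joint ranges: [-2.61, 2.61], [-1.02, 2.33], [0.03, 2.71], [-1.35, 4.49], [0.32, 2.68], [-2.91, 2.91]. Speed limits (rad/s): [2.57, 2.57, 3.14, 3.14, 3.14, 3.14].

## Interface

Orientations are given as a rotation vector (axis times angle).
In Python, from station import * gives the robot as it stands.
- The arm moves only by the shell command python3 -m crank 'ROWS' [FORCE]. ROWS is JSON, a list of rows, each an object of numbers: "dx", "dy", "dz": the shift along the tool's x, y, z scaled (see below); "wx", "wy", "wz": the turn, a rotation vector about the tool's x, y, z scaled (see below); "claw": the gripper's target within -1 to 1 (fully open at 1, half-way at 0, shut at -1). In form: [{"dx": .., "dy": .., "dz": .., "wx": .., "wy": .., "wz": .., "claw": ..}, ...]. A call has exactly 10 rows; each row shifts and turns the commanded pose from where the row before left it, along the tool's axes as they then stand; what a row does not reach is not made up. The controller multiplies each number of a shift by 25 mm and each number of a turn by 0.12 rad. A row lasts 1/10 s, in which the tool goes at most 50 mm and 8.59 degrees, less where a joint would pass 70% of its speed; a pose out of reach is approached as far as the arm can. A call with a number of a shift or a turn outside -1 to 1 is refused whole. A call with a gripper value outside its range is refused whole. The fingers move at their own pace and stop on an object; FORCE is the grip in N (left out, the last holds). Time passes only in rows, so rows that do not move let the fingers close, or fill a call up. It gives the time, the measured TCP pose, the force and the opening at its end, in the units of the state.
- get_state(): the state, without advancing time (a new reading comes with each control period).
- read_camera(name): name is "side" or "top" or "wrist"; returns the picture (384x512x3 uint8, red, green, blue); there is no depth.
- calibration(name): a dict with "camera_matrix" (3x3 intrinsics, pixels), "k1" (the pictures are not rectified: a ray, as slopes to the right and down, at radius r is drawn at 1 + k1 r^2 times it, then the intrinsics apply), "world_from_camera" (4x4, takes a point from camera to world coordinates); the wrist camera has in their place "mount" (4x4, takes a point from camera to tool coordinates, whose origin is the TCP and whose axes are the flange's). Camera axes: x right, y up, looking along -z (the intrinsics and any distortion apply to the point x, -y, -z); pixel columns grow to the right and rows downward; lengths in m; the calibration is good to about 2 mm. A picture is of the moment at which its call begins: read the wrist's pose just before it. calibration takes no time and is no camera call.
- close_job(): hands the job in, once; it reports no verdict.
Trained networks look in the newest picture that a camera, given by its name, has taken for a name from the list of things; names that differ only in an ending like _2 or _b are one class to them, and where a whole thing is asked for, a point or a joint stands for the part that bears it (a point fixed in the world has none). Each returns a list of dicts, best first, with "p" (0 to 1); they miss things now and then, are a little off and sometimes report something else, mostly with a low value. They report only what shows in the picture. A call takes as long as a camera call.
- regions_of(camera, name): "region" (384x512 bool, what is visible of it) and "point" ([column, row] in pixels, amid what is visible of it).
The state is a dict: "time": time; "joints": joint angles; "joint_vel": joint speeds; "effort": joint torques, N m; "tcp_pos": TCP position; "ee_rot": TCP orientation; "contact_force": force on the tool from outside, world axes, zero at the start; "torque": the same for the moment, N m; "gripper_width": opening from 0.0 (shut) to 1.0 (fully open).
Only numpy, scipy, OpenCV 4.12 (cv2) and the standard library are available. Lean on these libraries where they do the work, as an engineer would, in place of code of your own. Each camera call takes 0.05 s, during which the arm holds its last target. There are 200 camera calls.

## Working session

There is one attempt and no reset: what is moved stays moved. The work goes in short steps, Python scripts to look and compute and a shell command to move; the robot and the scene stay as the last step left them, time stands still between calls to the robot, and variables do not carry over. Pictures are saved under pics/ and viewed, about 12 in all and at most 16, crops included, and the job is handed in when it is done.

```bash
ls; mkdir -p pics; python3 - <<'E'
from station import *
import cv2,numpy as np
s=get_state();print(s)
for n in ["side","top","wrist"]:
    im=read_camera(n);cv2.imwrite(f"pics/{n}0.png",im[:,:,::-1]);c=calibration(n);print(n,{k:np.round(v,4).tolist() for k,v in c.items()})
a=[cv2.imread(f"pics/{n}0.png") for n in["side","top"]]
cv2.imwrite("pics/a.png",cv2.resize(np.vstack(a),(512,768))[:, :])
E
```

```text
pics
{'time': 0.0, 'joints': array([ 1.16741571e+00,  1.24498518e-01,  1.65165002e+00, -3.73566245e-05,
        1.36748559e+00, -8.26249250e-02]), 'joint_vel': array([ 0.0001236 ,  0.00047046,  0.00054474, -0.00042757,  0.00128013,
        0.00014723]), 'effort': array([-1.79009479e-03, -4.17586613e+01, -3.59935927e+01,  7.73644564e-02,
        4.91630193e-02, -1.51375330e-04]), 'tcp_pos': array([0.20473897, 0.61624809, 0.21340548]), 'ee_rot': array([-0.50159997, -3.10082715,  0.0031259 ]), 'contact_force': array([-0.56547184,  1.15615435, -0.21788682]), 'torque': array([ 0.03826113, -0.03740505,  0.00700342]), 'gripper_width': 0.9963510109435408}
side {'camera_matrix': [[398.4514, 0.0, 249.6646], [0.0, 398.4514, 198.1676], [0.0, 0.0, 1.0]], 'k1': -0.0198, 'world_from_camera': [[0.971, 0.1951, -0.1383, 0.4617], [-0.2389, 0.7662, -0.5966, -0.5745], [-0.0104, 0.6123, 0.7906, 0.8128], [0.0, 0.0, 0.0, 1.0]]}
top {'camera_matrix': [[451.8014, 0.0, 255.0765], [0.0, 451.8014, 185.6242], [0.0, 0.0, 1.0]], 'k1': -0.044, 'world_from_camera': [[-0.0046, 0.9966, -0.0827, 0.4959], [-0.9998, -0.0063, -0.0201, -0.029], [-0.0206, 0.0826, 0.9964, 1.2294], [0.0, 0.0, 0.0, 1.0]]}
wrist {'camera_matrix': [[332.6089, 0.0, 249.8965], [0.0, 332.6089, 190.3669], [0.0, 0.0, 1.0]], 'k1': -0.049, 'mount': [[-0.0004, 0.9587, 0.2845, 0.08], [1.0, 0.0004, 0.0, 0.0003], [-0.0001, 0.2845, -0.9587, -0.17], [0.0, 0.0, 0.0, 1.0]]}
```

View pics/side0.png

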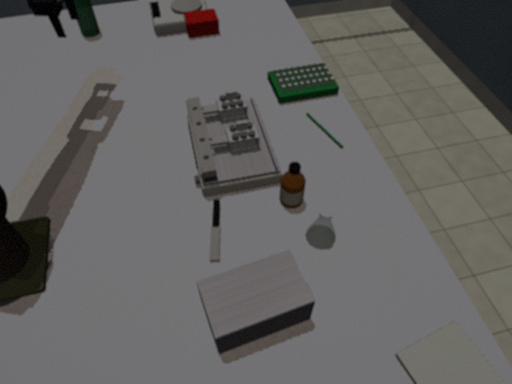

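View pics/top0.png

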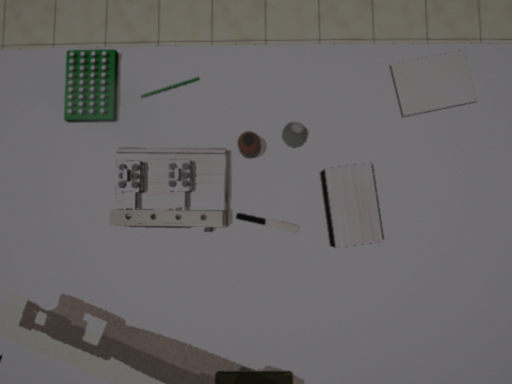

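```bash
cat > h.py <<'E'
from station import *
import numpy as np, cv2
from scipy.spatial.transform import Rotation as R
def pose():
    s=get_state();T=np.eye(4);T[:3,:3]=R.from_rotvec(s["ee_rot"]).as_matrix();T[:3,3]=s["tcp_pos"];return T
def cam(n,T=None):
    c=calibration(n);K=np.array(c["camera_matrix"]);W=(T if T is not None else pose())@np.array(c["mount"]) if n=="wrist" else np.array(c["world_from_camera"])
    return K,c["k1"],W
def ray(C,uv):
    K,k,W=C;d=np.array([(uv[0]-K[0,2])/K[0,0],(uv[1]-K[1,2])/K[1,1]]);s=d.copy()
    for _ in range(20): s=d/(1+k*(s@s))
    return W[:3,3],W[:3,:3]@np.array([s[0],-s[1],-1])
def at(C,uv,z):
    o,d=ray(C,uv);return o+d*(z-o[2])/d[2]
def proj(C,p):
    K,k,W=C;q=W[:3,:3].T@(np.atleast_2d(p)-W[:3,3]).T;s=np.array([q[0],-q[1]])/-q[2];s=s*(1+k*(s**2).sum(0))
    return np.array([K[0,0]*s[0]+K[0,2],K[1,1]*s[1]+K[1,2]]).T
def snap(n,f=None):
    T=pose();im=read_camera(n)[:,:,::-1].copy()
    if f: cv2.imwrite(f"pics/{f}.png",im)
    return cam(n,T),im
def down(yaw):  # tool z down, tool y (jaws) at world angle yaw
    y=np.array([np.cos(yaw),np.sin(yaw),0]);z=np.array([0,0,-1.]);return np.array([np.cross(y,z),y,z]).T
def plan(p,Rt=None):
    T=pose();Rt=T[:3,:3] if Rt is None else Rt
    w=R.from_matrix(T[:3,:3].T@Rt).as_rotvec()/.12
    print("turn total",np.round(w,2),"then shift total (tool)",np.round(Rt.T@(np.array(p)-T[:3,3])/.025,2))
def st():
    s=get_state();Rm=R.from_rotvec(s["ee_rot"]).as_matrix();print("t",round(s["time"],2),"tcp",np.round(s["tcp_pos"],4),"x",np.round(Rm[:,0],3),"y",np.round(Rm[:,1],3),"z",np.round(Rm[:,2],3),"F",np.round(s["contact_force"],1),"w",round(s["gripper_width"]*95,1),"q",np.round(s["joints"],2))
E
python3 - <<'E'
from h import *
st()
H=dict(spatula_grip=.009,rack1_eye=.105,pin1_grip=.08,cover=.09,hole1=.092,case_hinge=.088,case_notch=.084,amber=.06,flask=.05,spatula_tip=.009)
for n in ["top","side"]:
    C,im=snap(n)
    for o in H:
        try: r=regions_of(n,o)
        except Exception as e: print(n,o,e);continue
        for d in r[:5]: 
            m=d["region"];ys,xs=np.nonzero(m)
            print(n,o,round(d["p"],2),np.round(d["point"]),m.sum(),np.round(at(C,d["point"],H[o]),3),cv2.minAreaRect(np.c_[xs,ys].astype(np.float32)))
E
```

```text
t 0.15 tcp [0.2048 0.6164 0.2137] x [-0.949  0.315  0.   ] y [ 0.315  0.949 -0.002] z [-0.001 -0.001 -1.   ] F [-0.8 -0.3  0.5] w 94.9 q [ 1.17  0.12  1.65  0.    1.37 -0.08]
top spatula_grip 0.69 [272. 223.] 432 [ 0.497 -0.049  0.009] ((266.7235107421875, 221.9940948486328), (62.584442138671875, 7.917962551116943), 12.528807640075684)
top rack1_eye 0.55 [131. 185.] 1022 [0.593 0.306 0.105] ((130.31887817382812, 187.84661865234375), (25.686046600341797, 54.536014556884766), 2.385944128036499)
top rack1_eye 0.39 [171. 193.] 7030 [0.571 0.204 0.105] ((169.4217071533203, 187.8009490966797), (118.27957153320312, 83.13884735107422), 2.4895527362823486)
top cover 0.56 [353. 205.] 4026 [ 0.539 -0.252  0.09 ] ((353.5118408203125, 204.57595825195312), (82.54066467285156, 50.67939758300781), 81.15818786621094)
top hole1 0.95 [171. 192.] 7279 [0.576 0.207 0.092] ((169.46701049804688, 187.2257843017578), (118.37776947021484, 84.14039611816406), 2.6025619506835938)
top case_hinge 0.6 [347. 205.] 4184 [ 0.539 -0.237  0.088] ((351.0776062011719, 204.93759155273438), (79.96704864501953, 53.869300842
[... 1692 characters left out ...]
7. 159.] 5302 [0.564 0.105 0.088] ((233.17352294921875, 142.98672485351562), (99.509765625, 86.57884216308594), 83.58121490478516)
side case_notch 0.56 [255. 299.] 7471 [ 0.54  -0.266  0.084] ((256.6645812988281, 300.383056640625), (74.93999481201172, 108.38842010498047), 70.55996704101562)
side amber 0.95 [293. 186.] 933 [0.705 0.004 0.06 ] ((292.1485290527344, 185.01486206054688), (24.57741928100586, 46.766746520996094), 5.7105937004089355)
side flask 0.84 [321. 229.] 920 [ 0.731 -0.125  0.05 ] ((320.5, 227.0), (44.0, 29.0), 90.0)
side spatula_tip 0.72 [218. 234.] 515 [ 0.504 -0.053  0.009] ((214.74319458007812, 230.1089630126953), (10.1052827835083, 60.38218307495117), 3.5763344764709473)
```

View pics/wrist0.png

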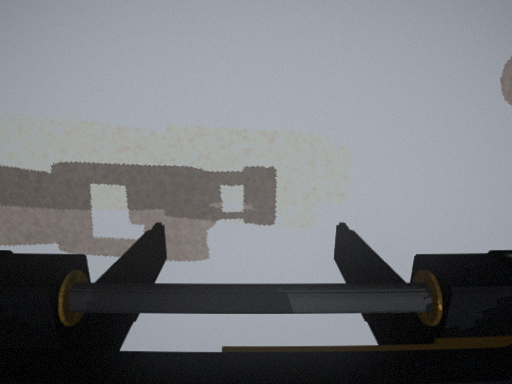

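```bash
cat >> h.py <<'E'
def plan2(p,Rt=None,n=10):
    T=pose();Rt=T[:3,:3] if Rt is None else Rt
    w=R.from_matrix(T[:3,:3].T@Rt).as_rotvec()
    M=sum(R.from_rotvec(w*(k+.5)/n).as_matrix() for k in range(n))
    v=np.linalg.solve(M,T[:3,:3].T@(np.array(p)-T[:3,3]))
    print("n",n,"per row d",np.round(v/.025,3),"w",np.round(w/n/.12,3))
E
python3 - <<'E'
from h import *
C=cam("top")
h=at(C,(251,218.5),.009);b=at(C,(299,229),.009);print(h,b,b-h)
a=np.arctan2(*(b-h)[1::-1]);print(a)
cor=[at(C,u,.09) for u in [(324,168),(372,164),(383,242),(333,246)]];print(np.round(cor,3))
p=h.copy();p[2]=.2
plan2(p,down(a+np.pi/2),40)
E
```

```text
[0.50834815 0.00710607 0.009     ] [ 0.47953939 -0.12178194  0.009     ] [-0.02880876 -0.128888    0.        ]
-1.7906995458752106
[[ 0.634 -0.181  0.09 ]
 [ 0.644 -0.303  0.09 ]
 [ 0.447 -0.325  0.09 ]
 [ 0.438 -0.2    0.09 ]]
n 40 per row d [-0.745 -0.04   0.015] w [-0.     0.     0.306]
```

```bash

R='{"dx":-0.745,"dy":-0.04,"dz":0.015,"wz":0.306,"claw":-0.2}'
true
for i in 1 2 3 4; do python3 -m crank '[{"dx":-0.745,"dy":-0.04,"dz":0.015,"wz":0.306,"claw":0},{"dx":-0.745,"dy":-0.04,"dz":0.015,"wz":0.306,"claw":0},{"dx":-0.745,"dy":-0.04,"dz":0.015,"wz":0.306,"claw":0},{"dx":-0.745,"dy":-0.04,"dz":0.015,"wz":0.306,"claw":0},{"dx":-0.745,"dy":-0.04,"dz":0.015,"wz":0.306,"claw":0},{"dx":-0.745,"dy":-0.04,"dz":0.015,"wz":0.306,"claw":0},{"dx":-0.745,"dy":-0.04,"dz":0.015,"wz":0.306,"claw":0},{"dx":-0.745,"dy":-0.04,"dz":0.015,"wz":0.306,"claw":0},{"dx":-0.745,"dy":-0.04,"dz":0.015,"wz":0.306,"claw":0},{"dx":-0.745,"dy":-0.04,"dz":0.015,"wz":0.306,"claw":0}]' 40; done | tail -3
python3 - <<'E'
from h import *
st();C,im=snap("wrist","w1")
for o in ["spatula_grip","case_notch","cover"]:
    for d in regions_of("wrist",o)[:2]:
        ys,xs=np.nonzero(d["region"]);print(o,d["p"],d["point"],cv2.minAreaRect(np.c_[xs,ys].astype(np.float32)))
E
```

```text
t 1.25 tcp [0.205  0.6168 0.2146] x [-0.949  0.315  0.   ] y [ 0.315  0.949 -0.   ] z [-0. -0. -1.] F [ 0.7  0.9 -0. ] w 95.0 q [ 1.17  0.12  1.65  0.    1.37 -0.08]invalid input
invalid input
invalid input
invalid input
```

View pics/w1.png

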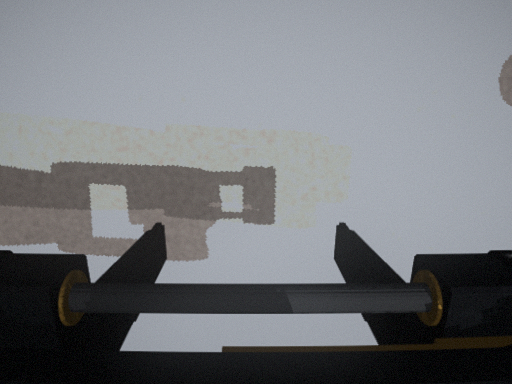

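```bash

python3 -m crank '[{"dx":-0.745,"dy":-0.04,"dz":0.015,"wx":0,"wy":0,"wz":0.306,"claw":0},{"dx":-0.745,"dy":-0.04,"dz":0.015,"wx":0,"wy":0,"wz":0.306,"claw":0},{"dx":-0.745,"dy":-0.04,"dz":0.015,"wx":0,"wy":0,"wz":0.306,"claw":0},{"dx":-0.745,"dy":-0.04,"dz":0.015,"wx":0,"wy":0,"wz":0.306,"claw":0},{"dx":-0.745,"dy":-0.04,"dz":0.015,"wx":0,"wy":0,"wz":0.306,"claw":0},{"dx":-0.745,"dy":-0.04,"dz":0.015,"wx":0,"wy":0,"wz":0.306,"claw":0},{"dx":-0.745,"dy":-0.04,"dz":0.015,"wx":0,"wy":0,"wz":0.306,"claw":0},{"dx":-0.745,"dy":-0.04,"dz":0.015,"wx":0,"wy":0,"wz":0.306,"claw":0},{"dx":-0.745,"dy":-0.04,"dz":0.015,"wx":0,"wy":0,"wz":0.306,"claw":0},{"dx":-0.745,"dy":-0.04,"dz":0.015,"wx":0,"wy":0,"wz":0.306,"claw":0}]' 40
python3 -c "
from h import *
st()"
```

```text
time: 2.45
tcp_pos: [0.3653, 0.5205, 0.2109]
ee_rot: [1.064, 2.956, -0.0]
contact_force: [-0.8, 0.6, 0.3]
gripper_width: 0.5
t 2.45 tcp [0.3653 0.5205 0.2109] x [-0.771  0.637 -0.   ] y [ 0.637  0.771 -0.   ] z [ 0. -0. -1.] F [-0.8  0.6  0.3] w 47.5 q [ 0.87  0.1   1.69 -0.    1.36 -0.01]
```

```bash

python3 -m crank '[{"dx":-0.745,"dy":-0.04,"dz":0.015,"wx":0,"wy":0,"wz":0.306,"claw":0},{"dx":-0.745,"dy":-0.04,"dz":0.015,"wx":0,"wy":0,"wz":0.306,"claw":0},{"dx":-0.745,"dy":-0.04,"dz":0.015,"wx":0,"wy":0,"wz":0.306,"claw":0},{"dx":-0.745,"dy":-0.04,"dz":0.015,"wx":0,"wy":0,"wz":0.306,"claw":0},{"dx":-0.745,"dy":-0.04,"dz":0.015,"wx":0,"wy":0,"wz":0.306,"claw":0},{"dx":-0.745,"dy":-0.04,"dz":0.015,"wx":0,"wy":0,"wz":0.306,"claw":0},{"dx":-0.745,"dy":-0.04,"dz":0.015,"wx":0,"wy":0,"wz":0.306,"claw":0},{"dx":-0.745,"dy":-0.04,"dz":0.015,"wx":0,"wy":0,"wz":0.306,"claw":0},{"dx":-0.745,"dy":-0.04,"dz":0.015,"wx":0,"wy":0,"wz":0.306,"claw":0},{"dx":-0.745,"dy":-0.04,"dz":0.015,"wx":0,"wy":0,"wz":0.306,"claw":0}]' >/dev/null
python3 -m crank '[{"dx":-0.745,"dy":-0.04,"dz":0.015,"wx":0,"wy":0,"wz":0.306,"claw":0},{"dx":-0.745,"dy":-0.04,"dz":0.015,"wx":0,"wy":0,"wz":0.306,"claw":0},{"dx":-0.745,"dy":-0.04,"dz":0.015,"wx":0,"wy":0,"wz":0.306,"claw":0},{"dx":-0.745,"dy":-0.04,"dz":0.015,"wx":0,"wy":0,"wz":0.306,"claw":0},{"dx":-0.745,"dy":-0.04,"dz":0.015,"wx":0,"wy":0,"wz":0.306,"claw":0},{"dx":-0.745,"dy":-0.04,"dz":0.015,"wx":0,"wy":0,"wz":0.306,"claw":0},{"dx":-0.745,"dy":-0.04,"dz":0.015,"wx":0,"wy":0,"wz":0.306,"claw":0},{"dx":-0.745,"dy":-0.04,"dz":0.015,"wx":0,"wy":0,"wz":0.306,"claw":0},{"dx":-0.745,"dy":-0.04,"dz":0.015,"wx":0,"wy":0,"wz":0.306,"claw":0},{"dx":-0.745,"dy":-0.04,"dz":0.015,"wx":0,"wy":0,"wz":0.306,"claw":0}]' >/dev/null
python3 -m crank '[{"dx":-0.745,"dy":-0.04,"dz":0.015,"wx":0,"wy":0,"wz":0.306,"claw":0},{"dx":-0.745,"dy":-0.04,"dz":0.015,"wx":0,"wy":0,"wz":0.306,"claw":0},{"dx":-0.745,"dy":-0.04,"dz":0.015,"wx":0,"wy":0,"wz":0.306,"claw":0},{"dx":-0.745,"dy":-0.04,"dz":0.015,"wx":0,"wy":0,"wz":0.306,"claw":0},{"dx":-0.745,"dy":-0.04,"dz":0.015,"wx":0,"wy":0,"wz":0.306,"claw":0},{"dx":-0.745,"dy":-0.04,"dz":0.015,"wx":0,"wy":0,"wz":0.306,"claw":0},{"dx":-0.745,"dy":-0.04,"dz":0.015,"wx":0,"wy":0,"wz":0.306,"claw":0},{"dx":-0.745,"dy":-0.04,"dz":0.015,"wx":0,"wy":0,"wz":0.306,"claw":0},{"dx":0,"dy":0,"dz":0,"wx":0,"wy":0,"wz":0,"claw":0},{"dx":0,"dy":0,"dz":0,"wx":0,"wy":0,"wz":0,"claw":0}]' >/dev/null
python3 - <<'E'
from h import *
st();C,im=snap("wrist","w2")
for o in ["spatula_grip","case_notch","cover"]:
    for d in regions_of("wrist",o)[:2]:
        ys,xs=np.nonzero(d["region"]);print(o,d["p"],d["point"],cv2.minAreaRect(np.c_[xs,ys].astype(np.float32)))
E
```

```text
t 5.45 tcp [0.5276 0.049  0.2005] x [0.146 0.989 0.   ] y [ 0.989 -0.146  0.   ] z [ 0.  0. -1.] F [-0.8  0.7  0.2] w 47.4 q [-0.01 -0.14  1.93  0.    1.34  0.14]
spatula_grip 0.7 [235.4, 232.3] ((236.51783752441406, 226.45867919921875), (19.21525764465332, 113.09957885742188), 4.899092674255371)
case_notch 0.64 [301.7, 338.5] ((290.0, 339.0), (12.0, 50.0), 90.0)
```

View pics/w2.png

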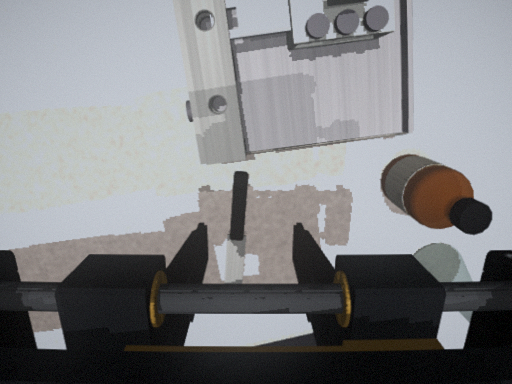

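```bash
python3 - <<'E'
from h import *
C=cam("wrist")
a=at(C,(241,173),.016);b=at(C,(236,237),.016);print(a,b,np.linalg.norm(b-a))
im=cv2.imread("pics/w2.png");g=cv2.cvtColor(im,6)
m=(g[172:237,225:255]<45);ys,xs=np.nonzero(m);xs+=225;ys+=172
P=np.array([at(C,(x,y),.016) for x,y in zip(xs,ys)])[:,:2];c=P.mean(0);u=np.linalg.svd(P-c,full_matrices=False)[2][0];u*=np.sign(-u[1])
t=(P-c)@u;print(len(P),c,u,np.percentile(t,[1,99]))
mid=c+u*np.mean(np.percentile(t,[1,99]));print("handle centre",mid)
ang=np.arctan2(u[1],u[0]);print("ang",ang)
g=mid+.02*u
for z in (.06,): plan2([*g,z],down(ang+np.pi/2),20)
E
```

```text
[0.51791251 0.04677941 0.016     ] [ 0.50057504 -0.02777617  0.016     ] 0.07654490044192717
223 [ 0.50539832 -0.00885653] [-0.23666472 -0.97159138] [-0.03953064  0.01854356]
handle centre [0.50788177 0.0013389 ]
ang -1.8097279329644367
n 20 per row d [-0.143 -0.022  0.281] w [ 0.    -0.     0.039]
```

```bash
python3 - <<'E'
from h import *
plan2([.5045,-.0105,.06],down(-1.80+np.pi/2),10)
plan2([.5045,-.0105,.003],down(-1.80+np.pi/2),10)
E
```

```text
n 10 per row d [-0.255 -0.046  0.562] w [ 0.    -0.     0.071]
n 10 per row d [-0.255 -0.046  0.79 ] w [ 0.    -0.     0.071]
```

```bash

python3 -m crank '[{"dx":-0.255,"dy":-0.046,"dz":0.56,"wx":0,"wy":0,"wz":0.071,"claw":0},{"dx":-0.255,"dy":-0.046,"dz":0.56,"wx":0,"wy":0,"wz":0.071,"claw":0},{"dx":-0.255,"dy":-0.046,"dz":0.56,"wx":0,"wy":0,"wz":0.071,"claw":0},{"dx":-0.255,"dy":-0.046,"dz":0.56,"wx":0,"wy":0,"wz":0.071,"claw":0},{"dx":-0.255,"dy":-0.046,"dz":0.56,"wx":0,"wy":0,"wz":0.071,"claw":0},{"dx":-0.255,"dy":-0.046,"dz":0.56,"wx":0,"wy":0,"wz":0.071,"claw":0},{"dx":-0.255,"dy":-0.046,"dz":0.56,"wx":0,"wy":0,"wz":0.071,"claw":0},{"dx":-0.255,"dy":-0.046,"dz":0.56,"wx":0,"wy":0,"wz":0.071,"claw":0},{"dx":-0.255,"dy":-0.046,"dz":0.56,"wx":0,"wy":0,"wz":0.071,"claw":0},{"dx":-0.255,"dy":-0.046,"dz":0.56,"wx":0,"wy":0,"wz":0.071,"claw":0}]' >/dev/null
python3 - <<'E'
from h import *
st();C,im=snap("wrist","w3");plan2([.5045,-.0105,.004],down(-1.80+np.pi/2),5)
E
```

```text
t 6.65 tcp [ 0.5045 -0.0116  0.0593] x [0.229 0.973 0.   ] y [ 0.973 -0.229  0.   ] z [ 0. -0. -1.] F [-0.3  0.3 -0.2] w 47.3 q [-0.13 -0.05  2.1  -0.    1.09  0.1 ]
n 5 per row d [0.016 0.016 0.421] w [-0.008  0.002 -0.004]
```

View pics/w3.png

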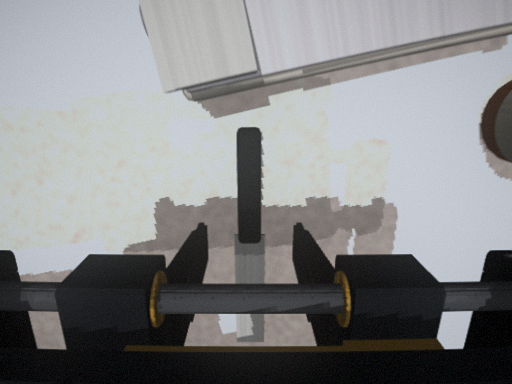

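```bash
python3 - <<'E'
from h import *
C=cam("wrist");print(at(C,(250,130),.016),at(C,(250,241),.016))
E
python3 -m crank '[{"dx":0,"dy":0,"dz":0.44,"wx":0,"wy":0,"wz":0,"claw":0},{"dx":0,"dy":0,"dz":0.44,"wx":0,"wy":0,"wz":0,"claw":0},{"dx":0,"dy":0,"dz":0.44,"wx":0,"wy":0,"wz":0,"claw":0},{"dx":0,"dy":0,"dz":0.44,"wx":0,"wy":0,"wz":0,"claw":0},{"dx":0,"dy":0,"dz":0.44,"wx":0,"wy":0,"wz":0,"claw":0},{"dx":0,"dy":0,"dz":0,"wx":0,"wy":0,"wz":0,"claw":-1},{"dx":0,"dy":0,"dz":0,"wx":0,"wy":0,"wz":0,"claw":-1},{"dx":0,"dy":0,"dz":0,"wx":0,"wy":0,"wz":0,"claw":-1},{"dx":0,"dy":0,"dz":0,"wx":0,"wy":0,"wz":0,"claw":-1},{"dx":0,"dy":0,"dz":0,"wx":0,"wy":0,"wz":0,"claw":-1}]' 60; python3 -c "
from h import *
st()"
```

```text
[0.5158372  0.04405682 0.016     ] [ 0.49832502 -0.03001647  0.016     ]
time: 7.7
tcp_pos: [0.5051, -0.0112, 0.006]
ee_rot: [2.462, 1.951, 0.001]
contact_force: [-0.5, -1.0, 0.8]
gripper_width: 0.164
t 7.7 tcp [ 0.5051 -0.0112  0.006 ] x [0.228 0.974 0.   ] y [ 0.974 -0.228  0.001] z [ 0.001 -0.    -1.   ] F [-0.5 -1.   0.8] w 15.6 q [-0.13  0.04  2.13 -0.    0.98  0.1 ]
```

```bash
python3 - <<'E'
from h import *
a=cv2.imread("pics/top0.png")[150:260,305:400];b=cv2.imread("pics/side0.png")[245:355,190:320]
f=lambda i:cv2.convertScaleAbs(cv2.resize(i,None,fx=3.5,fy=3.5,interpolation=2),alpha=1.5)
cv2.imwrite("pics/crop.png",np.hstack([f(a),f(b)]))
E
```

```text
(no output)
```

View pics/crop.png

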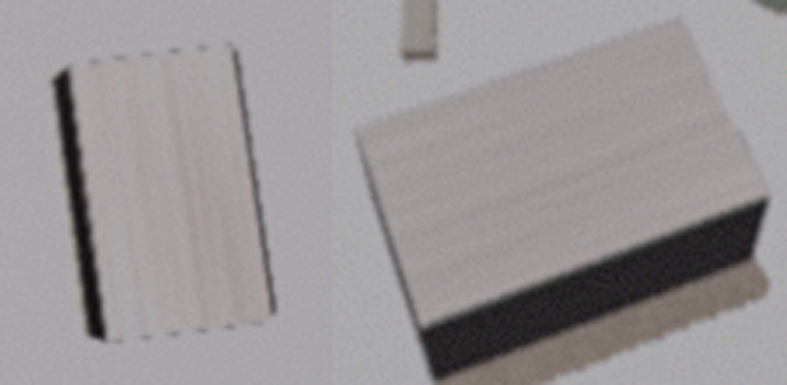

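```bash
python3 - <<'E'
from h import *
C=cam("top")
c=np.array([at(C,u,.0945) for u in [(325,169.4),(372.7,163.7),(383.6,239.4),(334.4,247)]])[:,:2];print(np.round(c,4))
f=c[0]-c[3];h=c[1]-c[2];print(np.linalg.norm(f),np.linalg.norm(h),np.arctan2(f[1],f[0]),np.arctan2(h[1],h[0]))
yaw=np.arctan2((f+h)[1],(f+h)[0]);X=np.array([np.sin(yaw),-np.cos(yaw)]);fr=(c[0]+c[3])/2;print("front mid",fr,"hinge mid",(c[1]+c[2])/2,"X",X,(c.mean(0)-fr)@X*2)
ang=yaw-np.pi/2
tip=fr-.045*X
p=tip-.1115*X
T=pose();plan2([T[0,3],T[1,3],.12],T[:3,:3],5)
plan2([*p,.12],down(ang+np.pi/2),10);print(p,ang)
E
```

```text
[[ 0.6301 -0.1827]
 [ 0.6438 -0.3034]
 [ 0.4536 -0.3258]
 [ 0.4356 -0.2028]]
0.19557209863175606 0.191513539321102 0.10315772968127275 0.11721898897938082
front mid [ 0.53281664 -0.19276355] hinge mid [ 0.54870114 -0.31460479] X [ 0.10989225 -0.99394351] 0.12284888638270122
n 5 per row d [ 0.     0.001 -0.912] w [0. 0. 0.]
n 10 per row d [-0.102  0.049 -0.456] w [ 0.001  0.    -0.284]
[ 0.51561851 -0.03721139] -1.4606816842205752
```

```bash

python3 -m crank '[{"dx":0,"dy":0,"dz":-0.91,"wx":0,"wy":0,"wz":0,"claw":-1},{"dx":0,"dy":0,"dz":-0.91,"wx":0,"wy":0,"wz":0,"claw":-1},{"dx":0,"dy":0,"dz":-0.91,"wx":0,"wy":0,"wz":0,"claw":-1},{"dx":0,"dy":0,"dz":-0.91,"wx":0,"wy":0,"wz":0,"claw":-1},{"dx":0,"dy":0,"dz":-0.91,"wx":0,"wy":0,"wz":0,"claw":-1},{"dx":-0.2,"dy":0.1,"dz":0,"wx":0,"wy":0,"wz":-0.57,"claw":-1},{"dx":-0.2,"dy":0.1,"dz":0,"wx":0,"wy":0,"wz":-0.57,"claw":-1},{"dx":-0.2,"dy":0.1,"dz":0,"wx":0,"wy":0,"wz":-0.57,"claw":-1},{"dx":-0.2,"dy":0.1,"dz":0,"wx":0,"wy":0,"wz":-0.57,"claw":-1},{"dx":-0.2,"dy":0.1,"dz":0,"wx":0,"wy":0,"wz":-0.57,"claw":-1}]' 60
python3 - <<'E'
from h import *
st();plan2([.5156,-.0372,.081],down(-1.4607+np.pi/2),5)
C,im=snap("top","t1");snap("side","s1")
for n in("top","side"):
  C=cam(n);T=pose();t=(T@[-.1115,0,-.003,1])[:3];e=(T@[.0585,0,-.003,1])[:3];print(n,"expected tip,end px",proj(C,[t,e]))
  for d in regions_of(n,"spatula_tip")[:1]:
    ys,xs=np.nonzero(d["region"]);print(d["p"],cv2.boxPoints(cv2.minAreaRect(np.c_[xs,ys].astype(np.float32))))
E
```

```text
time: 8.7
tcp_pos: [0.5146, -0.0372, 0.1191]
ee_rot: [2.091, 2.345, -0.0]
contact_force: [-0.3, 0.0, -0.7]
gripper_width: 0.165
t 8.7 tcp [ 0.5146 -0.0372  0.1191] x [-0.114  0.993 -0.   ] y [ 0.993  0.114 -0.   ] z [-0. -0. -1.] F [-0.3  0.  -0.7] w 15.7 q [-0.18 -0.09  2.04 -0.    1.2  -0.29]
n 5 per row d [-0.001  0.008  0.305] w [-0.     0.     0.007]
top expected tip,end px [[313.14478834 209.99576239]
 [244.08155519 218.04970326]]
side expected tip,end px [[234.17799876 239.20749418]
 [210.21203764 179.53368187]]
0.62 [[208.55173 190.6207 ]
 [218.68967 186.27588]
 [240.77588 237.81036]
 [230.63794 242.15518]]
```

```bash

python3 -m crank '[{"dx":0,"dy":0.008,"dz":0.305,"wx":0,"wy":0,"wz":0,"claw":-1},{"dx":0,"dy":0.008,"dz":0.305,"wx":0,"wy":0,"wz":0,"claw":-1},{"dx":0,"dy":0.008,"dz":0.305,"wx":0,"wy":0,"wz":0,"claw":-1},{"dx":0,"dy":0.008,"dz":0.305,"wx":0,"wy":0,"wz":0,"claw":-1},{"dx":0,"dy":0.008,"dz":0.305,"wx":0,"wy":0,"wz":0,"claw":-1},{"dx":-0.3,"dy":0,"dz":0,"wx":0,"wy":0,"wz":0,"claw":-1},{"dx":-0.3,"dy":0,"dz":0,"wx":0,"wy":0,"wz":0,"claw":-1},{"dx":-0.3,"dy":0,"dz":0,"wx":0,"wy":0,"wz":0,"claw":-1},{"dx":-0.3,"dy":0,"dz":0,"wx":0,"wy":0,"wz":0,"claw":-1},{"dx":0,"dy":0,"dz":0,"wx":0,"wy":0,"wz":0,"claw":-1}]' 60
python3 - <<'E'
from h import *
C,im=snap("side","s2");st()
cv2.imwrite("pics/s2c.png",cv2.convertScaleAbs(cv2.resize(im[170:350,160:340],None,fx=4,fy=4,interpolation=2)[:600],alpha=1.6))
T=pose();print(proj(C,[(T@[-.1115,0,-.003,1])[:3],[.5328,-.1928,.0885],[.5328,-.1928,.0945]]))
E
```

```text
time: 9.9
tcp_pos: [0.5195, -0.068, 0.0816]
ee_rot: [2.095, 2.339, 0.001]
contact_force: [0.5, -0.2, -0.6]
gripper_width: 0.163
t 9.95 tcp [ 0.5193 -0.0674  0.0814] x [-0.11   0.994 -0.   ] y [0.994 0.11  0.001] z [ 0.001 -0.    -1.   ] F [ 0.1  0.7 -1.1] w 15.3 q [-0.23 -0.03  2.05  0.    1.13 -0.34]
[[240.35272482 260.56310397]
 [242.47110306 265.59229311]
 [242.39775997 264.17444889]]
```

View pics/s2c.png

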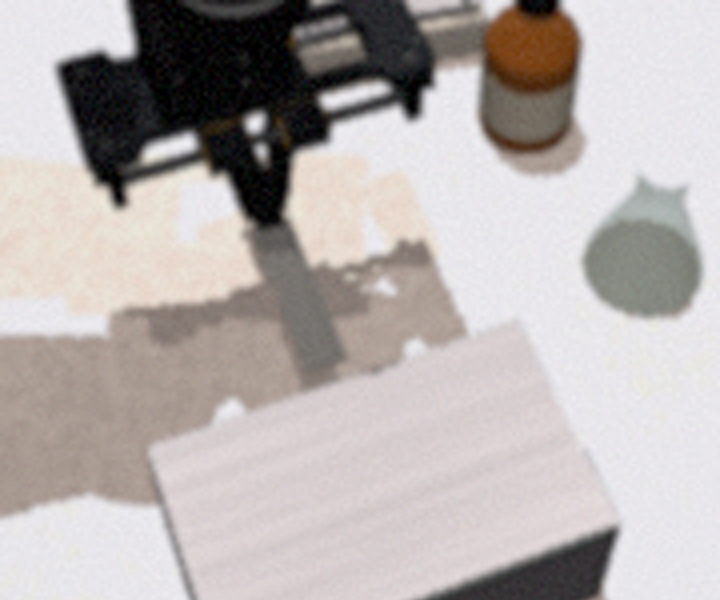

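```bash

python3 -m crank '[{"dx":-0.28,"dy":0,"dz":0,"wx":0,"wy":0,"wz":0,"claw":-1},{"dx":-0.28,"dy":0,"dz":0,"wx":0,"wy":0,"wz":0,"claw":-1},{"dx":-0.28,"dy":0,"dz":0,"wx":0,"wy":0,"wz":0,"claw":-1},{"dx":-0.28,"dy":0,"dz":0,"wx":0,"wy":0,"wz":0,"claw":-1},{"dx":-0.28,"dy":0,"dz":0,"wx":0,"wy":0,"wz":0,"claw":-1},{"dx":-0.28,"dy":0,"dz":0,"wx":0,"wy":0,"wz":0,"claw":-1},{"dx":0,"dy":0,"dz":0,"wx":0,"wy":0,"wz":0,"claw":-1},{"dx":0,"dy":0,"dz":0,"wx":0,"wy":0,"wz":0,"claw":-1},{"dx":0,"dy":0,"dz":0,"wx":0,"wy":0,"wz":0,"claw":-1},{"dx":0,"dy":0,"dz":0,"wx":0,"wy":0,"wz":0,"claw":-1}]' 60
python3 - <<'E'
from h import *
C,im=snap("side");st()
T=pose();print(proj(C,[(T@[-.1115,0,-.003,1])[:3]]))
E
```

```text
time: 10.95
tcp_pos: [0.5237, -0.1083, 0.081]
ee_rot: [-2.094, -2.342, 0.0]
contact_force: [0.6, 1.1, -1.1]
gripper_width: 0.161
t 11.0 tcp [ 0.5237 -0.1082  0.081 ] x [-0.112  0.994  0.   ] y [ 0.994  0.112 -0.   ] z [-0.  0. -1.] F [ 0.   0.4 -1.2] w 15.3 q [-0.3  -0.01  2.02  0.    1.13 -0.42]
[[247.13118927 277.62673236]]
```

```bash

python3 -m crank '[{"dx":-0.014,"dy":0,"dz":-0.44,"wx":0,"wy":0,"wz":0,"claw":-1},{"dx":-0.043,"dy":0,"dz":-0.323,"wx":0,"wy":0,"wz":0,"claw":-1},{"dx":-0.07,"dy":0,"dz":-0.318,"wx":0,"wy":0,"wz":0,"claw":-1},{"dx":-0.098,"dy":0,"dz":-0.31,"wx":0,"wy":0,"wz":0,"claw":-1},{"dx":-0.125,"dy":0,"dz":-0.3,"wx":0,"wy":0,"wz":0,"claw":-1},{"dx":-0.15,"dy":0,"dz":-0.289,"wx":0,"wy":0,"wz":0,"claw":-1},{"dx":-0.175,"dy":0,"dz":-0.274,"wx":0,"wy":0,"wz":0,"claw":-1},{"dx":-0.2,"dy":0,"dz":-0.258,"wx":0,"wy":0,"wz":0,"claw":-1},{"dx":-0.22,"dy":0,"dz":-0.24,"wx":0,"wy":0,"wz":0,"claw":-1},{"dx":-0.24,"dy":0,"dz":-0.22,"wx":0,"wy":0,"wz":0,"claw":-1}]' 60
python3 - <<'E'
from h import *
C,im=snap("side","s3");st()
cv2.imwrite("pics/s3c.png",cv2.convertScaleAbs(cv2.resize(im[170:350,160:340],None,fx=4,fy=4,interpolation=2)[:600],alpha=1.6))
T=pose();print(proj(C,[(T@[-.1115,0,-.003,1])[:3]]))
E
```

```text
time: 12.0
tcp_pos: [0.5275, -0.142, 0.1558]
ee_rot: [-2.094, -2.341, -0.0]
contact_force: [-1.2, 3.9, -2.1]
gripper_width: 0.166
t 12.05 tcp [ 0.5281 -0.1432  0.157 ] x [-0.111  0.994 -0.002] y [0.994 0.111 0.001] z [ 0.001 -0.002 -1.   ] F [-0.6 -0.1 -2.3] w 15.6 q [-0.36 -0.06  1.94 -0.    1.26 -0.47]
[[253.35948566 275.09434646]]
```

View pics/s3c.png

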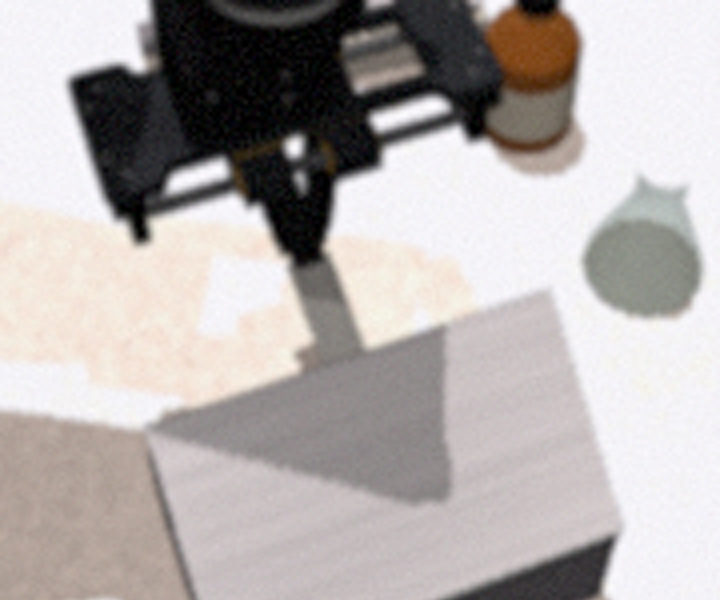

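```bash

python3 -m crank '[{"dx":-0.26,"dy":0,"dz":-0.198,"wx":0,"wy":0,"wz":0,"claw":-1},{"dx":-0.275,"dy":0,"dz":-0.174,"wx":0,"wy":0,"wz":0,"claw":-1},{"dx":-0.29,"dy":0,"dz":-0.149,"wx":0,"wy":0,"wz":0,"claw":-1},{"dx":-0.3,"dy":0,"dz":-0.123,"wx":0,"wy":0,"wz":0,"claw":-1},{"dx":-0.31,"dy":0,"dz":-0.096,"wx":0,"wy":0,"wz":0,"claw":-1},{"dx":-0.32,"dy":0,"dz":-0.069,"wx":0,"wy":0,"wz":0,"claw":-1},{"dx":-0.32,"dy":0,"dz":-0.04,"wx":0,"wy":0,"wz":0,"claw":-1},{"dx":-0.325,"dy":0,"dz":-0.012,"wx":0,"wy":0,"wz":0,"claw":-1},{"dx":-0.325,"dy":0,"dz":0.016,"wx":0,"wy":0,"wz":0,"claw":-1},{"dx":-0.322,"dy":0,"dz":0.044,"wx":0,"wy":0,"wz":0,"claw":-1}]' 60
python3 -m crank '[{"dx":-0.2,"dy":0,"dz":0,"wx":0,"wy":0,"wz":0,"claw":-1},{"dx":-0.2,"dy":0,"dz":0,"wx":0,"wy":0,"wz":0,"claw":-1},{"dx":-0.15,"dy":0,"dz":0,"wx":0,"wy":0,"wz":0,"claw":-1},{"dx":0,"dy":0,"dz":0,"wx":0,"wy":0,"wz":0,"claw":-1},{"dx":0,"dy":0,"dz":0,"wx":0,"wy":0,"wz":0,"claw":-1},{"dx":0,"dy":0,"dz":0,"wx":0,"wy":0,"wz":0,"claw":-1},{"dx":0,"dy":0,"dz":0,"wx":0,"wy":0,"wz":0,"claw":-1},{"dx":0,"dy":0,"dz":0,"wx":0,"wy":0,"wz":0,"claw":-1},{"dx":0,"dy":0,"dz":0,"wx":0,"wy":0,"wz":0,"claw":-1},{"dx":0,"dy":0,"dz":0,"wx":0,"wy":0,"wz":0,"claw":-1}]' 60
python3 - <<'E'
from h import *
C,im=snap("side","s4");st()
cv2.imwrite("pics/s4c.png",cv2.convertScaleAbs(cv2.resize(im[170:350,160:340],None,fx=4,fy=4,interpolation=2)[:600],alpha=1.6))
T=pose();print(proj(C,[(T@[-.1115,0,-.003,1])[:3]]))
E
```

```text
time: 13.05
tcp_pos: [0.5362, -0.2184, 0.1756]
ee_rot: [2.094, 2.341, -0.0]
contact_force: [0.1, 1.6, -0.0]
gripper_width: 0.164
time: 14.05
tcp_pos: [0.5369, -0.2286, 0.1749]
ee_rot: [-2.09, -2.338, -0.004]
contact_force: [-0.9, 9.1, 1.8]
gripper_width: 0.161
t 14.1 tcp [ 0.5369 -0.2286  0.1748] x [-0.112  0.994  0.006] y [ 0.994  0.112 -0.001] z [-0.002  0.005 -1.   ] F [-2.6  8.9  2. ] w 15.1 q [-0.5   0.01  1.84  0.    1.3  -0.61]
[[271.27241027 314.7834423 ]]
```

View pics/s4c.png

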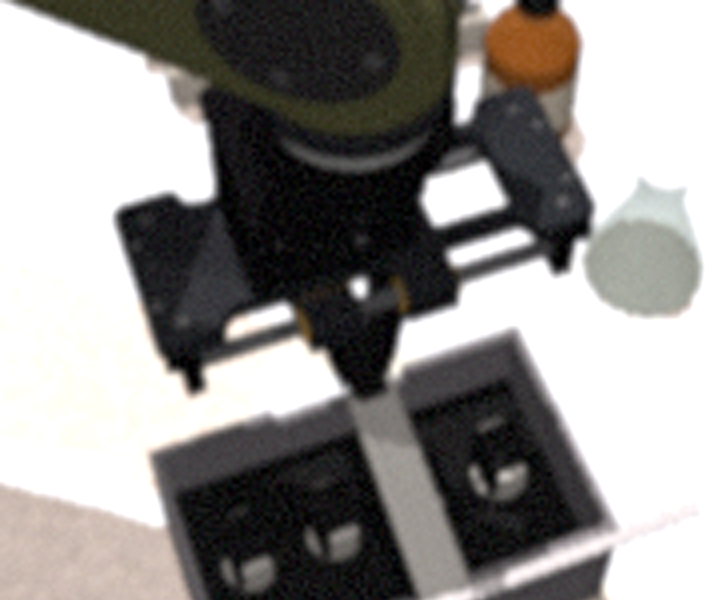

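```bash

python3 -m crank '[{"dx":0.5,"dy":0,"dz":0,"wx":0,"wy":0,"wz":0,"claw":-1},{"dx":0.9,"dy":0,"dz":0,"wx":0,"wy":0,"wz":0,"claw":-1},{"dx":0.9,"dy":0,"dz":0,"wx":0,"wy":0,"wz":0,"claw":-1},{"dx":0.9,"dy":0,"dz":0,"wx":0,"wy":0,"wz":0,"claw":-1},{"dx":0.9,"dy":0,"dz":0,"wx":0,"wy":0,"wz":0,"claw":-1},{"dx":0.9,"dy":0,"dz":0,"wx":0,"wy":0,"wz":0,"claw":-1},{"dx":0.9,"dy":0,"dz":0,"wx":0,"wy":0,"wz":0,"claw":-1},{"dx":0.9,"dy":0,"dz":0,"wx":0,"wy":0,"wz":0,"claw":-1},{"dx":0.9,"dy":0,"dz":0,"wx":0,"wy":0,"wz":0,"claw":-1},{"dx":0.9,"dy":0,"dz":0,"wx":0,"wy":0,"wz":0,"claw":-1}]' 60
python3 -m crank '[{"dx":0,"dy":0,"dz":0.8,"wx":0,"wy":0,"wz":0,"claw":-1},{"dx":0,"dy":0,"dz":0.8,"wx":0,"wy":0,"wz":0,"claw":-1},{"dx":0,"dy":0,"dz":0.8,"wx":0,"wy":0,"wz":0,"claw":-1},{"dx":0,"dy":0,"dz":0.8,"wx":0,"wy":0,"wz":0,"claw":-1},{"dx":0,"dy":0,"dz":0.8,"wx":0,"wy":0,"wz":0,"claw":-1},{"dx":0,"dy":0,"dz":0.8,"wx":0,"wy":0,"wz":0,"claw":-1},{"dx":0,"dy":0,"dz":0.8,"wx":0,"wy":0,"wz":0,"claw":-1},{"dx":0,"dy":0,"dz":0,"wx":0,"wy":0,"wz":0,"claw":-1},{"dx":0,"dy":0,"dz":0,"wx":0,"wy":0,"wz":0,"claw":-1},{"dx":0,"dy":0,"dz":0,"wx":0,"wy":0,"wz":0,"claw":-1}]' 60
python3 - <<'E'
from h import *
C,im=snap("side","s5");st()
T=pose();print(proj(C,[(T@[-.1115,0,-.003,1])[:3]]))
for d in regions_of("side","spatula_tip")[:1]:
    ys,xs=np.nonzero(d["region"]);print(d["p"],cv2.boxPoints(cv2.minAreaRect(np.c_[xs,ys].astype(np.float32))))
E
```

```text
time: 15.1
tcp_pos: [0.5132, -0.0168, 0.1753]
ee_rot: [2.093, 2.341, -0.001]
contact_force: [-0.5, 0.5, -1.0]
gripper_width: 0.16
time: 16.1
tcp_pos: [0.5146, -0.0176, 0.0368]
ee_rot: [2.093, 2.34, 0.002]
contact_force: [0.3, -0.6, -0.2]
gripper_width: 0.161
t 16.15 tcp [ 0.5147 -0.0176  0.0369] x [-0.111  0.994 -0.001] y [0.994 0.111 0.003] z [ 0.003 -0.001 -1.   ] F [ 0.8  0.  -0.4] w 15.5 q [-0.14  0.01  2.09 -0.    1.04 -0.25]
[[233.92173806 251.46692672]]
0.59 [[211.38171 206.34845]
 [221.00833 202.93256]
 [239.40942 254.79022]
 [229.7828  258.20612]]
```

```bash

python3 -m crank '[{"dx":0,"dy":0,"dz":0.4,"wx":0,"wy":0,"wz":0,"claw":-1},{"dx":0,"dy":0,"dz":0.4,"wx":0,"wy":0,"wz":0,"claw":-1},{"dx":0,"dy":0,"dz":0.25,"wx":0,"wy":0,"wz":0,"claw":-1},{"dx":0,"dy":0,"dz":0.12,"wx":0,"wy":0,"wz":0,"claw":-1},{"dx":0,"dy":0,"dz":0,"wx":0,"wy":0,"wz":0,"claw":-1},{"dx":0,"dy":0,"dz":0,"wx":0,"wy":0,"wz":0,"claw":0},{"dx":0,"dy":0,"dz":0,"wx":0,"wy":0,"wz":0,"claw":0},{"dx":0,"dy":0,"dz":0,"wx":0,"wy":0,"wz":0,"claw":0},{"dx":0,"dy":0,"dz":0,"wx":0,"wy":0,"wz":0,"claw":0},{"dx":0,"dy":0,"dz":0,"wx":0,"wy":0,"wz":0,"claw":0}]' 40
python3 -m crank '[{"dx":0,"dy":0,"dz":-0.5,"wx":0,"wy":0,"wz":0,"claw":0},{"dx":0,"dy":0,"dz":-0.9,"wx":0,"wy":0,"wz":0,"claw":0},{"dx":0,"dy":0,"dz":-0.9,"wx":0,"wy":0,"wz":0,"claw":0},{"dx":0,"dy":0,"dz":-0.9,"wx":0,"wy":0,"wz":0,"claw":0},{"dx":0,"dy":0,"dz":-0.9,"wx":0,"wy":0,"wz":0,"claw":0},{"dx":0,"dy":0,"dz":-0.9,"wx":0,"wy":0,"wz":0,"claw":0},{"dx":0,"dy":0,"dz":-0.9,"wx":0,"wy":0,"wz":0,"claw":0},{"dx":0,"dy":0,"dz":-0.9,"wx":0,"wy":0,"wz":0,"claw":0},{"dx":0,"dy":0,"dz":-0.9,"wx":0,"wy":0,"wz":0,"claw":0},{"dx":0,"dy":0,"dz":-0.9,"wx":0,"wy":0,"wz":0,"claw":0}]' 40
python3 - <<'E'
from h import *
st();C,im=snap("wrist","w4");Ct,imt=snap("top","t4")
f=lambda i:cv2.convertScaleAbs(i,alpha=1.4)
crop=cv2.resize(imt[130:265,95:395],None,fx=2.6,fy=2.6,interpolation=2)
cv2.imwrite("pics/v11.png",f(crop))
E
```

```text
time: 17.2
tcp_pos: [0.5133, -0.0174, 0.0057]
ee_rot: [-2.094, -2.341, 0.001]
contact_force: [0.2, 0.1, 0.2]
gripper_width: 0.484
time: 18.2
tcp_pos: [0.5134, -0.0173, 0.2231]
ee_rot: [2.094, 2.341, 0.001]
contact_force: [1.1, 0.0, -0.3]
gripper_width: 0.498
t 18.2 tcp [ 0.5134 -0.0173  0.2231] x [-0.111  0.994 -0.   ] y [0.994 0.111 0.001] z [ 0.001 -0.    -1.   ] F [ 1.1  0.  -0.3] w 47.3 q [-0.14 -0.19  1.94 -0.    1.39 -0.25]
```

View pics/v11.png

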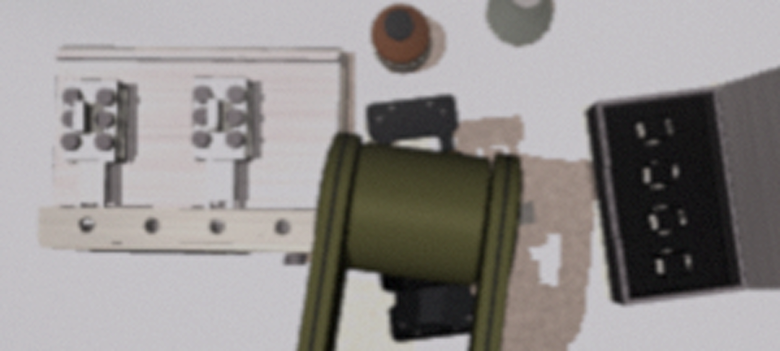

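```bash
python3 - <<'E'
from h import *
C=cam("top");P=lambda l,z:np.array([at(C,(u/2.6+95,v/2.6+130),z) for u,v in l])
h=P([(88,225),(152,226),(217,227),(283,228)],.092);print("holes",np.round(h,4),np.linalg.norm(np.diff(h,axis=0),axis=1))
p=P([(655,130),(660,175),(667,220),(672,263)],.075);print("pins",np.round(p,4),np.linalg.norm(np.diff(p,axis=0),axis=1))
print("fins",np.round(P([(84,118),(212,117)],.125),4))
im=cv2.imread("pics/t4.png")
f=lambda i:cv2.convertScaleAbs(cv2.resize(i,None,fx=6,fy=6,interpolation=2),alpha=1.3)
cv2.imwrite("pics/v12.png",cv2.resize(np.hstack([f(im[150:235,105:205]),f(im[160:245,320:360])])[:, :],(800,486)))
E
```

```text
holes [[0.5137 0.3146 0.092 ]
 [0.5125 0.2515 0.092 ]
 [0.5113 0.1879 0.092 ]
 [0.5101 0.1235 0.092 ]] [0.06307437 0.06369521 0.0643562 ]
pins [[ 0.6047 -0.241   0.075 ]
 [ 0.5603 -0.2449  0.075 ]
 [ 0.5161 -0.2509  0.075 ]
 [ 0.4742 -0.2549  0.075 ]] [0.0445861  0.04454907 0.04213866]
fins [[0.6151 0.3104 0.125 ]
 [0.6151 0.1873 0.125 ]]
```

View pics/v12.png

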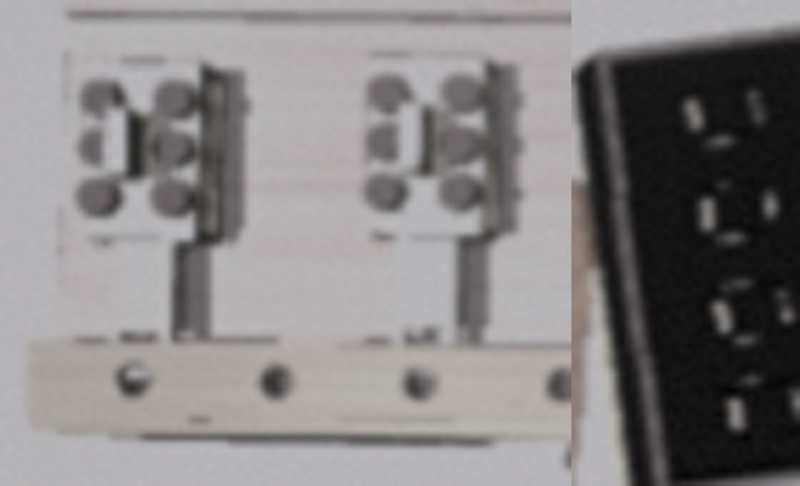

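```bash
python3 - <<'E'
from h import *
C=cam("top");q=lambda u,v:(105+u/5.714,150+v/5.714)
A=at(C,q(117,142),.131);B=at(C,q(410,137),.131);print("fins",A,B)
print("holes",[np.round(at(C,q(*x),.092),4) for x in[(133,380),(277,381),(420,382)]])
p=B.copy();p[2]=.2;plan2(p,down(1.552),20)
E
```

```text
fins [0.61579588 0.31311684 0.131     ] [0.61702705 0.18561928 0.131     ]
holes [array([0.5138, 0.3161, 0.092 ]), array([0.5131, 0.2515, 0.092 ]), array([0.5124, 0.1878, 0.092 ])]
n 20 per row d [0.135 0.477 0.054] w [ 0.002  0.003 -0.6  ]
```

```bash

python3 -m crank '[{"dx":0.135,"dy":0.477,"dz":0.054,"wx":0,"wy":0,"wz":-0.6,"claw":-0.2},{"dx":0.135,"dy":0.477,"dz":0.054,"wx":0,"wy":0,"wz":-0.6,"claw":-0.2},{"dx":0.135,"dy":0.477,"dz":0.054,"wx":0,"wy":0,"wz":-0.6,"claw":-0.2},{"dx":0.135,"dy":0.477,"dz":0.054,"wx":0,"wy":0,"wz":-0.6,"claw":-0.2},{"dx":0.135,"dy":0.477,"dz":0.054,"wx":0,"wy":0,"wz":-0.6,"claw":-0.2},{"dx":0.135,"dy":0.477,"dz":0.054,"wx":0,"wy":0,"wz":-0.6,"claw":-0.2},{"dx":0.135,"dy":0.477,"dz":0.054,"wx":0,"wy":0,"wz":-0.6,"claw":-0.2},{"dx":0.135,"dy":0.477,"dz":0.054,"wx":0,"wy":0,"wz":-0.6,"claw":-0.2},{"dx":0.135,"dy":0.477,"dz":0.054,"wx":0,"wy":0,"wz":-0.6,"claw":-0.2},{"dx":0.135,"dy":0.477,"dz":0.054,"wx":0,"wy":0,"wz":-0.6,"claw":-0.2}]' 30 >/dev/null
python3 -m crank '[{"dx":0.135,"dy":0.477,"dz":0.054,"wx":0,"wy":0,"wz":-0.6,"claw":-0.2},{"dx":0.135,"dy":0.477,"dz":0.054,"wx":0,"wy":0,"wz":-0.6,"claw":-0.2},{"dx":0.135,"dy":0.477,"dz":0.054,"wx":0,"wy":0,"wz":-0.6,"claw":-0.2},{"dx":0.135,"dy":0.477,"dz":0.054,"wx":0,"wy":0,"wz":-0.6,"claw":-0.2},{"dx":0.135,"dy":0.477,"dz":0.054,"wx":0,"wy":0,"wz":-0.6,"claw":-0.2},{"dx":0.135,"dy":0.477,"dz":0.054,"wx":0,"wy":0,"wz":-0.6,"claw":-0.2},{"dx":0.135,"dy":0.477,"dz":0.054,"wx":0,"wy":0,"wz":-0.6,"claw":-0.2},{"dx":0.135,"dy":0.477,"dz":0.054,"wx":0,"wy":0,"wz":-0.6,"claw":-0.2},{"dx":0.135,"dy":0.477,"dz":0.054,"wx":0,"wy":0,"wz":-0.6,"claw":-0.2},{"dx":0.135,"dy":0.477,"dz":0.054,"wx":0,"wy":0,"wz":-0.6,"claw":-0.2}]' 30 >/dev/null
python3 - <<'E'
from h import *
st();C,im=snap("wrist","w5");print("fin px",proj(C,[[.617,.1856,.131],[.5124,.1878,.092],[.5138,.3161,.092]]))
for d in regions_of("wrist","rack1_eye")[:3]:print(d["p"],d["point"],d["region"].sum())
plan2([.617,.1856,.113],down(1.552),10)
E
```

```text
t 20.3 tcp [0.6216 0.1823 0.1927] x [-1.     0.016  0.002] y [ 0.016  1.    -0.   ] z [-0.002 -0.    -1.   ] F [ 1.5 -0.4 -0.1] w 38.1 q [ 0.2   0.13  1.68 -0.    1.33 -1.35]
fin px [[254.21091297 199.07510043]
 [254.65386556  52.64883783]
 [420.74482613  53.48462028]]
n 10 per row d [0.017 0.011 0.318] w [-0.    -0.002  0.001]
```

View pics/w5.png

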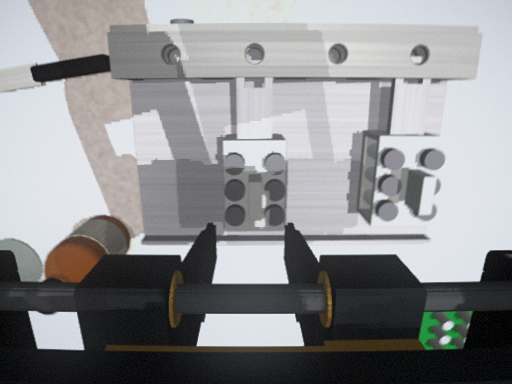

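```bash

python3 -m crank '[{"dx":0.02,"dy":0.011,"dz":0.4,"wx":0,"wy":0,"wz":0,"claw":-0.3},{"dx":0.02,"dy":0.011,"dz":0.4,"wx":0,"wy":0,"wz":0,"claw":-0.3},{"dx":0.02,"dy":0.011,"dz":0.4,"wx":0,"wy":0,"wz":0,"claw":-0.3},{"dx":0.02,"dy":0.011,"dz":0.4,"wx":0,"wy":0,"wz":0,"claw":-0.3},{"dx":0.02,"dy":0.011,"dz":0.4,"wx":0,"wy":0,"wz":0,"claw":-0.3},{"dx":0.02,"dy":0.011,"dz":0.4,"wx":0,"wy":0,"wz":0,"claw":-0.3},{"dx":0.02,"dy":0.011,"dz":0.4,"wx":0,"wy":0,"wz":0,"claw":-0.3},{"dx":0.02,"dy":0.011,"dz":0.38,"wx":0,"wy":0,"wz":0,"claw":-0.3},{"dx":0,"dy":0,"dz":0,"wx":0,"wy":0,"wz":0,"claw":-0.3},{"dx":0,"dy":0,"dz":0,"wx":0,"wy":0,"wz":0,"claw":-0.3}]' 25
python3 -m crank '[{"dx":0,"dy":0,"dz":0,"wx":0,"wy":0,"wz":0,"claw":-1},{"dx":0,"dy":0,"dz":0,"wx":0,"wy":0,"wz":0,"claw":-1},{"dx":0,"dy":0,"dz":0,"wx":0,"wy":0,"wz":0,"claw":-1},{"dx":0,"dy":0,"dz":0,"wx":0,"wy":0,"wz":0,"claw":-1},{"dx":0,"dy":0,"dz":0,"wx":0,"wy":0,"wz":0,"claw":-1},{"dx":0,"dy":0,"dz":0,"wx":0,"wy":0,"wz":0,"claw":-1},{"dx":0.1,"dy":0,"dz":0,"wx":0,"wy":0,"wz":0,"claw":-1},{"dx":0.1,"dy":0,"dz":0,"wx":0,"wy":0,"wz":0,"claw":-1},{"dx":0.1,"dy":0,"dz":0,"wx":0,"wy":0,"wz":0,"claw":-1},{"dx":0.1,"dy":0,"dz":0,"wx":0,"wy":0,"wz":0,"claw":-1}]' 25
python3 -c "
from h import *
st()"
```

```text
time: 21.4
tcp_pos: [0.6183, 0.1842, 0.1144]
ee_rot: [-0.03, -3.141, 0.0]
contact_force: [-0.1, 0.1, 1.3]
gripper_width: 0.349
time: 22.4
tcp_pos: [0.6085, 0.1845, 0.1151]
ee_rot: [0.03, 3.14, 0.0]
contact_force: [-0.7, -0.2, -1.6]
gripper_width: 0.103
t 22.4 tcp [0.6085 0.1845 0.1151] x [-1.     0.019 -0.001] y [0.019 1.    0.   ] z [ 0.001  0.    -1.   ] F [-0.7 -0.2 -1.6] w 9.8 q [ 0.21  0.17  1.77  0.    1.2  -1.34]
```

```bash

python3 -m crank '[{"dx":0.08,"dy":0,"dz":0,"wx":0,"wy":0,"wz":0,"claw":-1},{"dx":0.08,"dy":0,"dz":0,"wx":0,"wy":0,"wz":0,"claw":-1},{"dx":0.08,"dy":0,"dz":0,"wx":0,"wy":0,"wz":0,"claw":-1},{"dx":0.06,"dy":0,"dz":0,"wx":0,"wy":0,"wz":0,"claw":-1},{"dx":0.04,"dy":0,"dz":0,"wx":0,"wy":0,"wz":0,"claw":-1},{"dx":0.04,"dy":0,"dz":0,"wx":0,"wy":0,"wz":0,"claw":-1},{"dx":0,"dy":0,"dz":0,"wx":0,"wy":0,"wz":0,"claw":-1},{"dx":0,"dy":0,"dz":0,"wx":0,"wy":0,"wz":0,"claw":-1},{"dx":0,"dy":0,"dz":0,"wx":0,"wy":0,"wz":0,"claw":-1},{"dx":0,"dy":0,"dz":0,"wx":0,"wy":0,"wz":0,"claw":-1}]' 25
python3 -c "
from h import *
st()"
```

```text
time: 23.4
tcp_pos: [0.601, 0.1845, 0.1154]
ee_rot: [0.031, 3.136, 0.001]
contact_force: [8.3, 0.6, 0.9]
gripper_width: 0.103
t 23.4 tcp [0.601  0.1845 0.1154] x [-1.     0.02  -0.005] y [0.02 1.   0.  ] z [ 0.005  0.    -1.   ] F [8.3 0.6 0.9] w 9.8 q [ 0.21  0.15  1.79 -0.    1.19 -1.34]
```

```bash

python3 -m crank '[{"dx":-0.1,"dy":0,"dz":0,"wx":0,"wy":0,"wz":0,"claw":-0.3},{"dx":0,"dy":0,"dz":0,"wx":0,"wy":0,"wz":0,"claw":-0.3},{"dx":0,"dy":0,"dz":0,"wx":0,"wy":0,"wz":0,"claw":-0.3},{"dx":0,"dy":0,"dz":-0.8,"wx":0,"wy":0,"wz":0,"claw":-0.3},{"dx":0,"dy":0,"dz":-0.8,"wx":0,"wy":0,"wz":0,"claw":-0.3},{"dx":0,"dy":0,"dz":-0.8,"wx":0,"wy":0,"wz":0,"claw":-0.3},{"dx":-0.1,"dy":0.9,"dz":0,"wx":0,"wy":0,"wz":0,"claw":-0.3},{"dx":-0.1,"dy":0.9,"dz":0,"wx":0,"wy":0,"wz":0,"claw":-0.3},{"dx":-0.1,"dy":0.9,"dz":0,"wx":0,"wy":0,"wz":0,"claw":-0.3},{"dx":-0.1,"dy":0.9,"dz":0,"wx":0,"wy":0,"wz":0,"claw":-0.3}]' 25
python3 -m crank '[{"dx":0,"dy":0.9,"dz":0,"wx":0,"wy":0,"wz":0,"claw":-0.3},{"dx":0,"dy":0.6,"dz":0,"wx":0,"wy":0,"wz":0,"claw":-0.3},{"dx":0,"dy":0,"dz":0,"wx":0,"wy":0,"wz":0,"claw":-0.3},{"dx":0,"dy":0,"dz":0,"wx":0,"wy":0,"wz":0,"claw":-0.3},{"dx":0,"dy":0,"dz":0,"wx":0,"wy":0,"wz":0,"claw":-0.3},{"dx":0,"dy":0,"dz":0,"wx":0,"wy":0,"wz":0,"claw":-0.3},{"dx":0,"dy":0,"dz":0,"wx":0,"wy":0,"wz":0,"claw":-0.3},{"dx":0,"dy":0,"dz":0,"wx":0,"wy":0,"wz":0,"claw":-0.3},{"dx":0,"dy":0,"dz":0,"wx":0,"wy":0,"wz":0,"claw":-0.3},{"dx":0,"dy":0,"dz":0,"wx":0,"wy":0,"wz":0,"claw":-0.3}]' 25
python3 -c "
from h import *
st();plan2([.6158,.313,.114],down(1.552),10)"
```

```text
time: 24.4
tcp_pos: [0.6123, 0.2749, 0.1739]
ee_rot: [-0.03, -3.139, 0.001]
contact_force: [-0.3, 1.0, 0.4]
gripper_width: 0.35
time: 25.4
tcp_pos: [0.6138, 0.3117, 0.1746]
ee_rot: [0.031, 3.141, 0.0]
contact_force: [0.7, 0.5, -0.2]
gripper_width: 0.347
t 25.4 tcp [0.6138 0.3117 0.1746] x [-1.    0.02 -0.  ] y [0.02 1.   0.  ] z [ 0.  0. -1.] F [ 0.7  0.5 -0.2] w 33.0 q [ 0.39  0.23  1.6   0.    1.31 -1.16]
n 10 per row d [-0.008  0.005  0.243] w [ 0.     0.    -0.001]
```

```bash

python3 -m crank '[{"dx":-0.016,"dy":0.01,"dz":0.48,"wx":0,"wy":0,"wz":0,"claw":-0.3},{"dx":-0.016,"dy":0.01,"dz":0.48,"wx":0,"wy":0,"wz":0,"claw":-0.3},{"dx":-0.016,"dy":0.01,"dz":0.48,"wx":0,"wy":0,"wz":0,"claw":-0.3},{"dx":-0.016,"dy":0.01,"dz":0.48,"wx":0,"wy":0,"wz":0,"claw":-0.3},{"dx":-0.016,"dy":0.01,"dz":0.48,"wx":0,"wy":0,"wz":0,"claw":-0.3},{"dx":0,"dy":0,"dz":0,"wx":0,"wy":0,"wz":0,"claw":-1},{"dx":0,"dy":0,"dz":0,"wx":0,"wy":0,"wz":0,"claw":-1},{"dx":0,"dy":0,"dz":0,"wx":0,"wy":0,"wz":0,"claw":-1},{"dx":0,"dy":0,"dz":0,"wx":0,"wy":0,"wz":0,"claw":-1},{"dx":0,"dy":0,"dz":0,"wx":0,"wy":0,"wz":0,"claw":-1}]' 25
python3 -m crank '[{"dx":0,"dy":0,"dz":0,"wx":0,"wy":0,"wz":0,"claw":-1},{"dx":0.1,"dy":0,"dz":0,"wx":0,"wy":0,"wz":0,"claw":-1},{"dx":0.1,"dy":0,"dz":0,"wx":0,"wy":0,"wz":0,"claw":-1},{"dx":0.1,"dy":0,"dz":0,"wx":0,"wy":0,"wz":0,"claw":-1},{"dx":0.1,"dy":0,"dz":0,"wx":0,"wy":0,"wz":0,"claw":-1},{"dx":0.08,"dy":0,"dz":0,"wx":0,"wy":0,"wz":0,"claw":-1},{"dx":0.06,"dy":0,"dz":0,"wx":0,"wy":0,"wz":0,"claw":-1},{"dx":0.06,"dy":0,"dz":0,"wx":0,"wy":0,"wz":0,"claw":-1},{"dx":0,"dy":0,"dz":0,"wx":0,"wy":0,"wz":0,"claw":-1},{"dx":0,"dy":0,"dz":0,"wx":0,"wy":0,"wz":0,"claw":-1}]' 25
python3 -c "
from h import *
st()"
```

```text
time: 26.4
tcp_pos: [0.6164, 0.3133, 0.1157]
ee_rot: [0.03, 3.14, 0.001]
contact_force: [0.5, 0.4, 0.9]
gripper_width: 0.104
time: 27.4
tcp_pos: [0.6024, 0.3135, 0.1158]
ee_rot: [0.03, 3.137, 0.002]
contact_force: [7.2, -0.6, 3.5]
gripper_width: 0.105
t 27.4 tcp [0.6024 0.3135 0.1158] x [-1.     0.019 -0.004] y [0.019 1.    0.001] z [ 0.004  0.001 -1.   ] F [ 7.2 -0.6  3.5] w 10.0 q [ 0.4   0.26  1.67 -0.    1.21 -1.15]
```

```bash
cat >> h.py <<'E'
yawc=.110; X=np.array([np.sin(yawc),-np.cos(yawc),0]);Z=np.array([0,0,1.])
def tilt(t):
    z=-np.cos(t)*Z+np.sin(t)*X;y=-(np.cos(t)*X+np.sin(t)*Z);return np.array([np.cross(y,z),y,z]).T
E
python3 -m crank '[{"dx":-0.08,"dy":0,"dz":0,"wx":0,"wy":0,"wz":0,"claw":-0.2},{"dx":0,"dy":0,"dz":0,"wx":0,"wy":0,"wz":0,"claw":0},{"dx":0,"dy":0,"dz":0,"wx":0,"wy":0,"wz":0,"claw":0},{"dx":0,"dy":0,"dz":-0.7,"wx":0,"wy":0,"wz":0,"claw":0},{"dx":0,"dy":0,"dz":-0.9,"wx":0,"wy":0,"wz":0,"claw":0},{"dx":0,"dy":0,"dz":-0.9,"wx":0,"wy":0,"wz":0,"claw":0},{"dx":0,"dy":0,"dz":-0.9,"wx":0,"wy":0,"wz":0,"claw":0},{"dx":0,"dy":0,"dz":-0.9,"wx":0,"wy":0,"wz":0,"claw":0},{"dx":0,"dy":0,"dz":0,"wx":0,"wy":0,"wz":0,"claw":0},{"dx":0,"dy":0,"dz":0,"wx":0,"wy":0,"wz":0,"claw":0}]' 30
python3 - <<'E'
from h import *
st();C=cam("top");q=lambda u,v:(320+(u-571.4)/5.714,160+v/5.714)
p=np.array([at(C,q(*x),.070) for x in[(725,109),(738,209),(753,311),(766,408)]])
print(np.round(p,4),np.linalg.norm(np.diff(p,axis=0),axis=1));d=p[0]-p[3];print("row yaw",np.arctan2(d[1],d[0]),np.linalg.norm(d))
c=p.mean(0);Y=np.array([np.cos(yawc),np.sin(yawc),0])
for k in (22.5,-22.5):
    t=c+Y*k/1000;print(t); T=tilt(.15); h=np.array([*t[:2],.06])-T[:,2]*.085; print("hover",h);plan2(h,T,30)
E
```

```text
time: 28.4
tcp_pos: [0.6029, 0.3134, 0.2229]
ee_rot: [0.03, 3.14, 0.001]
contact_force: [-0.6, -0.2, -0.0]
gripper_width: 0.5
t 28.4 tcp [0.6029 0.3134 0.2229] x [-1.     0.019 -0.001] y [0.019 1.    0.001] z [ 0.001  0.    -1.   ] F [-0.6 -0.2 -0. ] w 47.5 q [ 0.4   0.18  1.57  0.    1.39 -1.15]
[[ 0.6076 -0.2418  0.07  ]
 [ 0.5624 -0.2467  0.07  ]
 [ 0.5167 -0.2525  0.07  ]
 [ 0.4735 -0.2574  0.07  ]] [0.04538093 0.04610052 0.0435244 ]
row yaw 0.11528773461373876 0.13500216919959201
[ 0.56240521 -0.24711659  0.07      ]
hover [ 0.56101078 -0.23449112  0.14404554]
n 30 per row d [ 0.089 -0.719  0.159] w [ 0.042 -0.002 -0.036]
[ 0.51767719 -0.25205661  0.07      ]
hover [ 0.51628276 -0.23943114  0.14404554]
n 30 per row d [ 0.149 -0.722  0.159] w [ 0.042 -0.002 -0.036]
```

```bash

python3 -m crank '[{"dx":0.149,"dy":-0.722,"dz":0.159,"wx":0.042,"wy":-0.002,"wz":-0.036,"claw":0},{"dx":0.149,"dy":-0.722,"dz":0.159,"wx":0.042,"wy":-0.002,"wz":-0.036,"claw":0},{"dx":0.149,"dy":-0.722,"dz":0.159,"wx":0.042,"wy":-0.002,"wz":-0.036,"claw":0},{"dx":0.149,"dy":-0.722,"dz":0.159,"wx":0.042,"wy":-0.002,"wz":-0.036,"claw":0},{"dx":0.149,"dy":-0.722,"dz":0.159,"wx":0.042,"wy":-0.002,"wz":-0.036,"claw":0},{"dx":0.149,"dy":-0.722,"dz":0.159,"wx":0.042,"wy":-0.002,"wz":-0.036,"claw":0},{"dx":0.149,"dy":-0.722,"dz":0.159,"wx":0.042,"wy":-0.002,"wz":-0.036,"claw":0},{"dx":0.149,"dy":-0.722,"dz":0.159,"wx":0.042,"wy":-0.002,"wz":-0.036,"claw":0},{"dx":0.149,"dy":-0.722,"dz":0.159,"wx":0.042,"wy":-0.002,"wz":-0.036,"claw":0},{"dx":0.149,"dy":-0.722,"dz":0.159,"wx":0.042,"wy":-0.002,"wz":-0.036,"claw":0}]' 30 >/dev/null
python3 -m crank '[{"dx":0.149,"dy":-0.722,"dz":0.159,"wx":0.042,"wy":-0.002,"wz":-0.036,"claw":0},{"dx":0.149,"dy":-0.722,"dz":0.159,"wx":0.042,"wy":-0.002,"wz":-0.036,"claw":0},{"dx":0.149,"dy":-0.722,"dz":0.159,"wx":0.042,"wy":-0.002,"wz":-0.036,"claw":0},{"dx":0.149,"dy":-0.722,"dz":0.159,"wx":0.042,"wy":-0.002,"wz":-0.036,"claw":0},{"dx":0.149,"dy":-0.722,"dz":0.159,"wx":0.042,"wy":-0.002,"wz":-0.036,"claw":0},{"dx":0.149,"dy":-0.722,"dz":0.159,"wx":0.042,"wy":-0.002,"wz":-0.036,"claw":0},{"dx":0.149,"dy":-0.722,"dz":0.159,"wx":0.042,"wy":-0.002,"wz":-0.036,"claw":0},{"dx":0.149,"dy":-0.722,"dz":0.159,"wx":0.042,"wy":-0.002,"wz":-0.036,"claw":0},{"dx":0.149,"dy":-0.722,"dz":0.159,"wx":0.042,"wy":-0.002,"wz":-0.036,"claw":0},{"dx":0.149,"dy":-0.722,"dz":0.159,"wx":0.042,"wy":-0.002,"wz":-0.036,"claw":0}]' 30 >/dev/null
python3 -m crank '[{"dx":0.149,"dy":-0.722,"dz":0.12,"wx":0.042,"wy":-0.002,"wz":-0.036,"claw":0},{"dx":0.149,"dy":-0.722,"dz":0.12,"wx":0.042,"wy":-0.002,"wz":-0.036,"claw":0},{"dx":0.149,"dy":-0.722,"dz":0.12,"wx":0.042,"wy":-0.002,"wz":-0.036,"claw":0},{"dx":0.149,"dy":-0.722,"dz":0.12,"wx":0.042,"wy":-0.002,"wz":-0.036,"claw":0},{"dx":0.149,"dy":-0.722,"dz":0.12,"wx":0.042,"wy":-0.002,"wz":-0.036,"claw":0},{"dx":0.149,"dy":-0.722,"dz":0.12,"wx":0.042,"wy":-0.002,"wz":-0.036,"claw":0},{"dx":0.149,"dy":-0.722,"dz":0.12,"wx":0.042,"wy":-0.002,"wz":-0.036,"claw":0},{"dx":0.149,"dy":-0.722,"dz":0.12,"wx":0.042,"wy":-0.002,"wz":-0.036,"claw":0},{"dx":0,"dy":0,"dz":0,"wx":0,"wy":0,"wz":0,"claw":0},{"dx":0,"dy":0,"dz":0,"wx":0,"wy":0,"wz":0,"claw":0}]' 30 >/dev/null
python3 - <<'E'
from h import *
st();C,im=snap("wrist","w6");c=np.array([.5400,-.2496]);Y=np.array([np.cos(yawc),np.sin(yawc)])
print(proj(C,[[*(c+Y*k),.082] for k in(.0675,.0225,-.0225,-.0675)]))
for d in regions_of("wrist","pin1_grip")[:5]:print(d["p"],d["point"],d["region"].sum())
cv2.imwrite("pics/w6b.png",cv2.convertScaleAbs(im,alpha=1.6))
E
```

```text
t 31.4 tcp [ 0.5182 -0.2009  0.1531] x [-0.995 -0.1    0.002] y [-0.1    0.985 -0.14 ] z [ 0.012 -0.14  -0.99 ] F [-0.9 -0.4  1.4] w 47.4 q [-0.4  -0.07  1.96 -0.13  1.19 -2.03]
[[203.82273651 292.02908997]
 [200.99166861 244.27724992]
 [197.98681891 191.48847313]
 [194.82379858 133.2859522 ]]
0.98 [213.2, 273.0] 499
```

View pics/w6b.png

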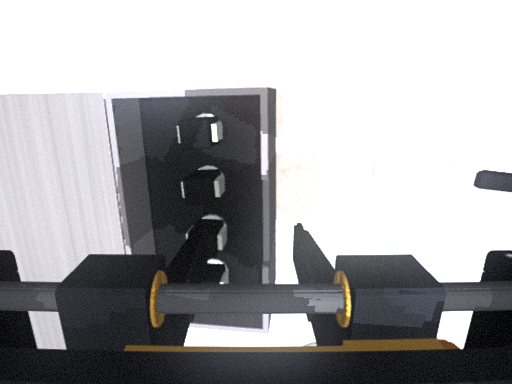

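```bash
python3 - <<'E'
from h import *
T=tilt(.15);t=np.array([.5177,-.2506,.060]);plan2(t-T[:,2]*.085,T,5)
E
```

```text
n 5 per row d [ 0.05  -0.285  0.116] w [ 0.015 -0.005 -0.013]
```

```bash

python3 -m crank '[{"dx":0.05,"dy":-0.285,"dz":0.116,"wx":0.015,"wy":-0.005,"wz":-0.013,"claw":0},{"dx":0.05,"dy":-0.285,"dz":0.116,"wx":0.015,"wy":-0.005,"wz":-0.013,"claw":0},{"dx":0.05,"dy":-0.285,"dz":0.116,"wx":0.015,"wy":-0.005,"wz":-0.013,"claw":0},{"dx":0.05,"dy":-0.285,"dz":0.116,"wx":0.015,"wy":-0.005,"wz":-0.013,"claw":0},{"dx":0.05,"dy":-0.285,"dz":0.116,"wx":0.015,"wy":-0.005,"wz":-0.013,"claw":0},{"dx":0,"dy":0,"dz":0.4,"wx":0,"wy":0,"wz":0,"claw":0},{"dx":0,"dy":0,"dz":0.4,"wx":0,"wy":0,"wz":0,"claw":0},{"dx":0,"dy":0,"dz":0.4,"wx":0,"wy":0,"wz":0,"claw":0},{"dx":0,"dy":0,"dz":0.4,"wx":0,"wy":0,"wz":0,"claw":0},{"dx":0,"dy":0,"dz":0,"wx":0,"wy":0,"wz":0,"claw":0}]' 30
python3 - <<'E'
from h import *
st();T=tilt(.15);plan2([.5177,-.2506,.060],T,5)
C,im=snap("side","s7");print(proj(C,[pose()[:3,3],[.5177,-.2506,.082]]))
E
```

```text
time: 32.5
tcp_pos: [0.5157, -0.2436, 0.1018]
ee_rot: [-0.172, 3.124, -0.232]
contact_force: [0.4, -0.5, -0.4]
gripper_width: 0.5
t 32.5 tcp [ 0.5157 -0.2436  0.1018] x [-0.994 -0.11   0.003] y [-0.109  0.983 -0.147] z [ 0.013 -0.147 -0.989] F [ 0.4 -0.5 -0.4] w 47.5 q [-0.47  0.01  1.98 -0.14  1.08 -2.09]
n 5 per row d [-0.01  -0.007  0.339] w [ 0.004 -0.006  0.001]
[[239.98282731 286.83135109]
 [241.78377042 294.44493052]]
```

```bash

python3 -m crank '[{"dx":-0.01,"dy":-0.007,"dz":0.34,"wx":0.004,"wy":-0.006,"wz":0,"claw":0},{"dx":-0.01,"dy":-0.007,"dz":0.34,"wx":0.004,"wy":-0.006,"wz":0,"claw":0},{"dx":-0.01,"dy":-0.007,"dz":0.34,"wx":0.004,"wy":-0.006,"wz":0,"claw":0},{"dx":-0.01,"dy":-0.007,"dz":0.34,"wx":0.004,"wy":-0.006,"wz":0,"claw":0},{"dx":-0.01,"dy":-0.007,"dz":0.34,"wx":0.004,"wy":-0.006,"wz":0,"claw":0},{"dx":0,"dy":0,"dz":0,"wx":0,"wy":0,"wz":0,"claw":-1},{"dx":0,"dy":0,"dz":0,"wx":0,"wy":0,"wz":0,"claw":-1},{"dx":0,"dy":0,"dz":0,"wx":0,"wy":0,"wz":0,"claw":-1},{"dx":0,"dy":0,"dz":0,"wx":0,"wy":0,"wz":0,"claw":-1},{"dx":0,"dy":0,"dz":0,"wx":0,"wy":0,"wz":0,"claw":-1}]' 35
python3 -c "
from h import *
st()"
```

```text
time: 33.55
tcp_pos: [0.5195, -0.2514, 0.0631]
ee_rot: [-0.172, 3.115, -0.238]
contact_force: [-0.8, 2.2, 2.1]
gripper_width: 0.266
t 33.55 tcp [ 0.5195 -0.2514  0.0631] x [-0.994 -0.11  -0.004] y [-0.108  0.982 -0.152] z [ 0.021 -0.151 -0.988] F [-0.8  2.2  2.1] w 25.3 q [-0.48  0.06  1.99 -0.15  1.   -2.09]
```

```bash

python3 -m crank '[{"dx":0,"dy":0,"dz":0,"wx":0,"wy":0,"wz":0,"claw":-1},{"dx":0,"dy":0,"dz":0,"wx":0,"wy":0,"wz":0,"claw":-1},{"dx":0,"dy":0,"dz":-0.5,"wx":0,"wy":0,"wz":0,"claw":-1},{"dx":0,"dy":0,"dz":-0.7,"wx":0,"wy":0,"wz":0,"claw":-1},{"dx":0,"dy":0,"dz":-0.9,"wx":0,"wy":0,"wz":0,"claw":-1},{"dx":0,"dy":0,"dz":-0.9,"wx":0,"wy":0,"wz":0,"claw":-1},{"dx":0,"dy":0,"dz":-0.9,"wx":0,"wy":0,"wz":0,"claw":-1},{"dx":0,"dy":0,"dz":-0.9,"wx":0,"wy":0,"wz":0,"claw":-1},{"dx":0,"dy":0,"dz":-0.9,"wx":0,"wy":0,"wz":0,"claw":-1},{"dx":0,"dy":0,"dz":0,"wx":0,"wy":0,"wz":0,"claw":-1}]' 50
python3 - <<'E'
from h import *
st();plan2([.512,.155,.2],down(1.6),30)
C,im=snap("wrist","w7")
cv2.imwrite("pics/w7b.png",cv2.convertScaleAbs(im,alpha=1.6))
C,im=snap("side","s7");
for d in regions_of("side","pin1_grip")[:5]:print(d["p"],d["point"],d["region"].sum())
T=pose();print(proj(C,[(T@[0,0,k,1])[:3] for k in(-.02,0,.052)]))
E
```

```text
time: 34.55
tcp_pos: [0.5181, -0.2305, 0.208]
ee_rot: [-0.171, 3.109, -0.243]
contact_force: [0.8, -0.4, -0.7]
gripper_width: 0.26
t 34.55 tcp [ 0.5181 -0.2305  0.208 ] x [-0.994 -0.111 -0.01 ] y [-0.108  0.982 -0.156] z [ 0.027 -0.154 -0.988] F [ 0.8 -0.4 -0.7] w 24.7 q [-0.45 -0.11  1.9  -0.13  1.26 -2.09]
n 30 per row d [-0.028  0.513 -0.029] w [-0.043  0.005  0.022]
0.81 [284.1, 283.2] 234
[[235.07262579 247.66300134]
 [236.10174315 254.87174052]
 [238.59446421 272.32433024]]
```

```bash

python3 -m crank '[{"dx":-0.03,"dy":0.65,"dz":-0.03,"wx":-0.064,"wy":0.007,"wz":0.033,"claw":-1},{"dx":-0.03,"dy":0.65,"dz":-0.03,"wx":-0.064,"wy":0.007,"wz":0.033,"claw":-1},{"dx":-0.03,"dy":0.65,"dz":-0.03,"wx":-0.064,"wy":0.007,"wz":0.033,"claw":-1},{"dx":-0.03,"dy":0.65,"dz":-0.03,"wx":-0.064,"wy":0.007,"wz":0.033,"claw":-1},{"dx":-0.03,"dy":0.65,"dz":-0.03,"wx":-0.064,"wy":0.007,"wz":0.033,"claw":-1},{"dx":-0.03,"dy":0.65,"dz":-0.03,"wx":-0.064,"wy":0.007,"wz":0.033,"claw":-1},{"dx":-0.03,"dy":0.65,"dz":-0.03,"wx":-0.064,"wy":0.007,"wz":0.033,"claw":-1},{"dx":-0.03,"dy":0.65,"dz":-0.03,"wx":-0.064,"wy":0.007,"wz":0.033,"claw":-1},{"dx":-0.03,"dy":0.65,"dz":-0.03,"wx":-0.064,"wy":0.007,"wz":0.033,"claw":-1},{"dx":-0.03,"dy":0.65,"dz":-0.03,"wx":-0.064,"wy":0.007,"wz":0.033,"claw":-1}]' 50
python3 - <<'E'
from h import *
st();plan2([.5124,.1878,.18],down(1.6),15)
E
```

```text
time: 35.7
tcp_pos: [0.5088, -0.0663, 0.1918]
ee_rot: [-0.109, 3.135, -0.118]
contact_force: [-0.1, 0.0, -0.9]
gripper_width: 0.261
t 35.7 tcp [ 0.5088 -0.0663  0.1918] x [-0.998 -0.07   0.   ] y [-0.07   0.995 -0.075] z [ 0.005 -0.075 -0.997] F [-0.1  0.  -0.9] w 24.8 q [-0.19 -0.18  1.98 -0.08  1.31 -1.82]
n 15 per row d [-0.043  0.677  0.006] w [-0.042  0.001  0.023]
```

```bash

python3 -m crank '[{"dx":-0.043,"dy":0.677,"dz":0.006,"wx":-0.042,"wy":0.001,"wz":0.023,"claw":-1},{"dx":-0.043,"dy":0.677,"dz":0.006,"wx":-0.042,"wy":0.001,"wz":0.023,"claw":-1},{"dx":-0.043,"dy":0.677,"dz":0.006,"wx":-0.042,"wy":0.001,"wz":0.023,"claw":-1},{"dx":-0.043,"dy":0.677,"dz":0.006,"wx":-0.042,"wy":0.001,"wz":0.023,"claw":-1},{"dx":-0.043,"dy":0.677,"dz":0.006,"wx":-0.042,"wy":0.001,"wz":0.023,"claw":-1},{"dx":-0.043,"dy":0.677,"dz":0.006,"wx":-0.042,"wy":0.001,"wz":0.023,"claw":-1},{"dx":-0.043,"dy":0.677,"dz":0.006,"wx":-0.042,"wy":0.001,"wz":0.023,"claw":-1},{"dx":-0.043,"dy":0.677,"dz":0.006,"wx":-0.042,"wy":0.001,"wz":0.023,"claw":-1},{"dx":-0.043,"dy":0.677,"dz":0.006,"wx":-0.042,"wy":0.001,"wz":0.023,"claw":-1},{"dx":-0.043,"dy":0.677,"dz":0.006,"wx":-0.042,"wy":0.001,"wz":0.023,"claw":-1}]' 50 >/dev/null
python3 -m crank '[{"dx":-0.043,"dy":0.677,"dz":0.006,"wx":-0.042,"wy":0.001,"wz":0.023,"claw":-1},{"dx":-0.043,"dy":0.677,"dz":0.006,"wx":-0.042,"wy":0.001,"wz":0.023,"claw":-1},{"dx":-0.043,"dy":0.677,"dz":0.006,"wx":-0.042,"wy":0.001,"wz":0.023,"claw":-1},{"dx":-0.043,"dy":0.677,"dz":0.006,"wx":-0.042,"wy":0.001,"wz":0.023,"claw":-1},{"dx":-0.043,"dy":0.677,"dz":0.006,"wx":-0.042,"wy":0.001,"wz":0.023,"claw":-1},{"dx":0,"dy":0,"dz":0,"wx":0,"wy":0,"wz":0,"claw":-1},{"dx":0,"dy":0,"dz":0,"wx":0,"wy":0,"wz":0,"claw":-1},{"dx":0,"dy":0,"dz":0,"wx":0,"wy":0,"wz":0,"claw":-1},{"dx":0,"dy":0,"dz":0,"wx":0,"wy":0,"wz":0,"claw":-1},{"dx":0,"dy":0,"dz":0,"wx":0,"wy":0,"wz":0,"claw":-1}]' 50 >/dev/null
python3 - <<'E'
from h import *
st();C,im=snap("wrist","w8");T=pose()
print("holes px",proj(C,[[.5124,.1878,.092],[.5138,.3161,.092]]),"nose px",proj(C,[(T@[0,0,k,1])[:3] for k in(0,.0145,.025,.052)]))
cv2.imwrite("pics/w8b.png",cv2.convertScaleAbs(cv2.resize(im[0:290,110:500],(780,580),interpolation=2),alpha=1.2))
plan2([.5124,.1878,.16],down(1.6),5)
E
```

```text
t 37.7 tcp [0.5121 0.1858 0.1793] x [-1.    -0.028  0.   ] y [-0.028  1.    -0.   ] z [-0. -0. -1.] F [ 0.9  0.7 -1.7] w 24.5 q [ 0.25 -0.08  1.92 -0.    1.3  -1.35]
holes px [[252.24179051 195.02999602]
 [407.84198784 200.69438143]] nose px [[249.82454392 240.91378938]
 [249.83368798 230.54612259]
 [249.8395598  223.89014449]
 [249.85236989 209.3735367 ]]
n 5 per row d [-0.003  0.015  0.154] w [-0.    -0.001 -0.002]
```

View pics/w8b.png

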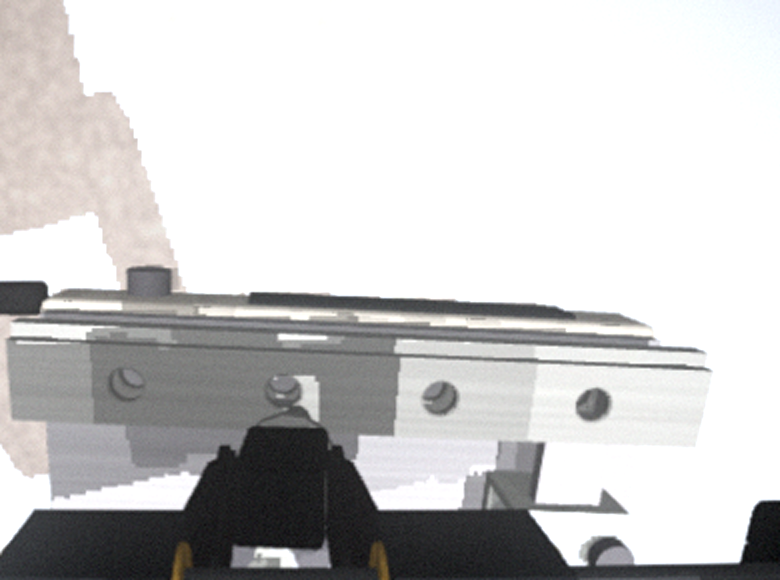

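```bash

python3 -m crank '[{"dx":-0.003,"dy":0,"dz":0.23,"wx":0.084,"wy":0,"wz":0,"claw":-1},{"dx":-0.003,"dy":0,"dz":0.23,"wx":0.084,"wy":0,"wz":0,"claw":-1},{"dx":-0.003,"dy":0,"dz":0.23,"wx":0.084,"wy":0,"wz":0,"claw":-1},{"dx":-0.003,"dy":0,"dz":0.23,"wx":0.084,"wy":0,"wz":0,"claw":-1},{"dx":-0.003,"dy":0,"dz":0.23,"wx":0.084,"wy":0,"wz":0,"claw":-1},{"dx":0,"dy":0,"dz":0,"wx":0,"wy":0,"wz":0,"claw":-1},{"dx":0,"dy":0,"dz":0,"wx":0,"wy":0,"wz":0,"claw":-1},{"dx":0,"dy":0,"dz":0,"wx":0,"wy":0,"wz":0,"claw":-1},{"dx":0,"dy":0,"dz":0,"wx":0,"wy":0,"wz":0,"claw":-1},{"dx":0,"dy":0,"dz":0,"wx":0,"wy":0,"wz":0,"claw":-1}]' 50 >/dev/null
python3 - <<'E'
from h import *
st();C,im=snap("wrist","w9");T=pose()
print("hole px",proj(C,[[.5124,.1878,.092]]))
Rz=np.array([0,0,-1.]);o=T[:3,3]+[0,.0021,0]
print("nose px",proj(C,[o+Rz*k for k in(.02,.052)]))
print("radius px at nose", 1000*proj(C,[o+Rz*.052+[0,.001,0]])[0]-1000*proj(C,[o+Rz*.052])[0])
# ascii-ish brightness profile along rows near nose
g=cv2.cvtColor(im,6)
for r in range(186,222,3): print(r,' '.join(f"{v:3d}" for v in g[r,234:276:2]))
E
```

```text
t 38.75 tcp [0.5126 0.1857 0.1509] x [-1.    -0.029 -0.   ] y [-0.028  0.998 -0.05 ] z [ 0.002 -0.05  -0.999] F [-0.4 -0.2 -1.5] w 24.5 q [ 0.28 -0.05  1.94 -0.05  1.26 -1.31]
hole px [[256.71395185 206.04965336]]
nose px [[254.80132417 227.11610961]
 [256.4462974  209.50434814]]
radius px at nose [1411.00286507   61.40485902]
186 108 108 105 110 108 104 108 111 109 108 107 110 110 115 112 111 111 109 113 110 110
189 107 107 110 106 107 106 105 107 110 112 107 105 110 109 111 109 104 110 107 108 106
192 105 108 110 107 106 106 109 105 109 108 110 110 109 109 110 110 108 109 107 107 106
195 106 110 105 109 108 109 107 113 105 108 107 108 106 107 106 106 104 121 125 123 128
198 108 108 106 109 106 108 111 110 103 102 113 111 107  97 101 108 111 161 182 192 191
201 105 107 107 106 105 105 103  87 102 116 113 113 116 112 113  96 104 108 166 189 189
204 108 108 107 107 105 104  90 102  82  90  78  70  68  73  71  94  96 106 159 187 186
207 111 109 112 110 107 102  82  75  80  78  76  74  73  68  71  79  87 106 163 186 187
210 103 101 104  80  74  96 101 102 104 101 102 101 103 103 101  90  79  95 166 190 193
213  93  47  36  46  60  58  55  55  56  67  72  75  72  74  76  85 103  84  77 169 183
216  27  29  23  32  25  26  30  26  22  25  29  26  29  26  34  28  34  29  29  29 159
219  26  29  29  30  25  25  27  25  25  18  29  28  28  29  27  29  29  31  25  29  96
```

```bash

python3 -m crank '[{"dx":0,"dy":0.006,"dz":0.12,"wx":0,"wy":0,"wz":0,"claw":-1},{"dx":0,"dy":0.006,"dz":0.12,"wx":0,"wy":0,"wz":0,"claw":-1},{"dx":0,"dy":0.006,"dz":0.12,"wx":0,"wy":0,"wz":0,"claw":-1},{"dx":0,"dy":0.006,"dz":0.12,"wx":0,"wy":0,"wz":0,"claw":-1},{"dx":0,"dy":0.006,"dz":0.12,"wx":0,"wy":0,"wz":0,"claw":-1},{"dx":0,"dy":0,"dz":0,"wx":0,"wy":0,"wz":0,"claw":-1},{"dx":0,"dy":0,"dz":0,"wx":0,"wy":0,"wz":0,"claw":-1},{"dx":0,"dy":0,"dz":0,"wx":0,"wy":0,"wz":0,"claw":-1},{"dx":0,"dy":0,"dz":0,"wx":0,"wy":0,"wz":0,"claw":-1},{"dx":0,"dy":0,"dz":0,"wx":0,"wy":0,"wz":0,"claw":-1}]' 50 >/dev/null
python3 - <<'E'
from h import *
st()
E
```

```text
t 39.8 tcp [0.5124 0.1857 0.1354] x [-1.    -0.029  0.001] y [-0.029  0.998 -0.051] z [ 0.001 -0.051 -0.999] F [ 0.8 -1.  -2.5] w 24.8 q [ 0.28 -0.03  1.95 -0.05  1.24 -1.31]
```

```bash

python3 -m crank '[{"dx":0,"dy":0.006,"dz":0.12,"wx":0,"wy":0,"wz":0,"claw":-1},{"dx":0,"dy":0.006,"dz":0.12,"wx":0,"wy":0,"wz":0,"claw":-1},{"dx":0,"dy":0.006,"dz":0.12,"wx":0,"wy":0,"wz":0,"claw":-1},{"dx":0,"dy":0.006,"dz":0.12,"wx":0,"wy":0,"wz":0,"claw":-1},{"dx":0,"dy":0.006,"dz":0.12,"wx":0,"wy":0,"wz":0,"claw":-1},{"dx":0,"dy":0,"dz":0.12,"wx":0,"wy":0,"wz":0,"claw":-1},{"dx":0,"dy":0,"dz":0,"wx":0,"wy":0,"wz":0,"claw":-1},{"dx":0,"dy":0,"dz":0,"wx":0,"wy":0,"wz":0,"claw":-1},{"dx":0,"dy":0,"dz":0,"wx":0,"wy":0,"wz":0,"claw":-1},{"dx":0,"dy":0,"dz":0,"wx":0,"wy":0,"wz":0,"claw":-1}]' 50 >/dev/null
python3 - <<'E'
from h import *
st()
E
```

```text
t 40.8 tcp [0.5122 0.1856 0.117 ] x [-1.    -0.029  0.001] y [-0.029  0.998 -0.05 ] z [ 0.001 -0.05  -0.999] F [ 2.1 -0.8 -2.1] w 24.2 q [ 0.28 -0.01  1.96 -0.05  1.2  -1.31]
```

```bash

python3 -m crank '[{"dx":0,"dy":0.004,"dz":0.08,"wx":0,"wy":0,"wz":0,"claw":-1},{"dx":0,"dy":0.004,"dz":0.08,"wx":0,"wy":0,"wz":0,"claw":-1},{"dx":0,"dy":0.004,"dz":0.08,"wx":0,"wy":0,"wz":0,"claw":-1},{"dx":0,"dy":0,"dz":0.08,"wx":0,"wy":0,"wz":0,"claw":-1},{"dx":0,"dy":0,"dz":0,"wx":0,"wy":0,"wz":0,"claw":-1},{"dx":0,"dy":0,"dz":0,"wx":0,"wy":0,"wz":0,"claw":-1},{"dx":0,"dy":0,"dz":0,"wx":0,"wy":0,"wz":0,"claw":-1},{"dx":0,"dy":0,"dz":0,"wx":0,"wy":0,"wz":0,"claw":-1},{"dx":0,"dy":0,"dz":0,"wx":0,"wy":0,"wz":0,"claw":-1},{"dx":0,"dy":0,"dz":0,"wx":0,"wy":0,"wz":0,"claw":-1}]' 50 >/dev/null
python3 - <<'E'
from h import *
st()
E
```

```text
t 41.8 tcp [0.5128 0.186  0.1114] x [-1.    -0.029 -0.   ] y [-0.029  0.998 -0.05 ] z [ 0.002 -0.05  -0.999] F [-1.8 -0.2  7.8] w 24.5 q [ 0.28 -0.01  1.97 -0.05  1.19 -1.3 ]
```

```bash

python3 -m crank '[{"dx":0,"dy":0,"dz":0.04,"wx":0,"wy":0,"wz":0,"claw":-1},{"dx":0,"dy":0,"dz":0,"wx":0,"wy":0,"wz":0,"claw":0},{"dx":0,"dy":0,"dz":0,"wx":0,"wy":0,"wz":0,"claw":0},{"dx":0,"dy":0,"dz":0,"wx":0,"wy":0,"wz":0,"claw":0},{"dx":0,"dy":0,"dz":0,"wx":0,"wy":0,"wz":0,"claw":0},{"dx":0,"dy":0,"dz":-0.8,"wx":0,"wy":0,"wz":0,"claw":0},{"dx":0,"dy":0,"dz":-0.9,"wx":0,"wy":0,"wz":0,"claw":0},{"dx":0,"dy":0,"dz":-0.9,"wx":0,"wy":0,"wz":0,"claw":0},{"dx":0,"dy":0,"dz":-0.9,"wx":0,"wy":0,"wz":0,"claw":0},{"dx":0,"dy":0,"dz":0,"wx":0,"wy":0,"wz":0,"claw":0}]' 35 
python3 - <<'E'
from h import *
st();T=tilt(.15);h=np.array([.5624,-.2456,.06])-T[:,2]*.085;plan2(h,T,20)
C,im=snap("wrist","w10")
for d in regions_of("wrist","pin1_grip")[:3]:
    ys,xs=np.nonzero(d["region"]);print(d["p"],d["point"],xs.min(),xs.max(),ys.min(),ys.max())
print(proj(C,[[.5124,.1878,z] for z in(.113,.130,.096,.092)]))
E
```

```text
time: 42.8
tcp_pos: [0.5142, 0.1905, 0.1993]
ee_rot: [-0.045, 3.134, -0.077]
contact_force: [-0.3, 1.3, -0.2]
gripper_width: 0.5
t 42.8 tcp [0.5142 0.1905 0.1993] x [-1.    -0.029 -0.005] y [-0.028  0.998 -0.049] z [ 0.007 -0.049 -0.999] F [-0.3  1.3 -0.2] w 47.5 q [ 0.28 -0.08  1.89 -0.05  1.35 -1.31]
n 20 per row d [-0.034 -0.837  0.195] w [ 0.042 -0.001 -0.034]
[[251.81183497 192.23764802]
 [250.83333425 198.86049118]
 [252.67833317 186.37238662]
 [252.86798413 185.08859186]]
```

```bash

python3 -m crank '[{"dx":-0.034,"dy":-0.837,"dz":0.1,"wx":0.042,"wy":-0.001,"wz":-0.034,"claw":0},{"dx":-0.034,"dy":-0.837,"dz":0.1,"wx":0.042,"wy":-0.001,"wz":-0.034,"claw":0},{"dx":-0.034,"dy":-0.837,"dz":0.1,"wx":0.042,"wy":-0.001,"wz":-0.034,"claw":0},{"dx":-0.034,"dy":-0.837,"dz":0.1,"wx":0.042,"wy":-0.001,"wz":-0.034,"claw":0},{"dx":-0.034,"dy":-0.837,"dz":0.1,"wx":0.042,"wy":-0.001,"wz":-0.034,"claw":0},{"dx":-0.034,"dy":-0.837,"dz":0.1,"wx":0.042,"wy":-0.001,"wz":-0.034,"claw":0},{"dx":-0.034,"dy":-0.837,"dz":0.1,"wx":0.042,"wy":-0.001,"wz":-0.034,"claw":0},{"dx":-0.034,"dy":-0.837,"dz":0.1,"wx":0.042,"wy":-0.001,"wz":-0.034,"claw":0},{"dx":-0.034,"dy":-0.837,"dz":0.1,"wx":0.042,"wy":-0.001,"wz":-0.034,"claw":0},{"dx":-0.034,"dy":-0.837,"dz":0.1,"wx":0.042,"wy":-0.001,"wz":-0.034,"claw":0}]' 30 >/dev/null
python3 -m crank '[{"dx":-0.034,"dy":-0.837,"dz":0.1,"wx":0.042,"wy":-0.001,"wz":-0.034,"claw":0},{"dx":-0.034,"dy":-0.837,"dz":0.1,"wx":0.042,"wy":-0.001,"wz":-0.034,"claw":0},{"dx":-0.034,"dy":-0.837,"dz":0.1,"wx":0.042,"wy":-0.001,"wz":-0.034,"claw":0},{"dx":-0.034,"dy":-0.837,"dz":0.1,"wx":0.042,"wy":-0.001,"wz":-0.034,"claw":0},{"dx":-0.034,"dy":-0.837,"dz":0.1,"wx":0.042,"wy":-0.001,"wz":-0.034,"claw":0},{"dx":-0.034,"dy":-0.837,"dz":0.1,"wx":0.042,"wy":-0.001,"wz":-0.034,"claw":0},{"dx":-0.034,"dy":-0.837,"dz":0.1,"wx":0.042,"wy":-0.001,"wz":-0.034,"claw":0},{"dx":0,"dy":0,"dz":0,"wx":0,"wy":0,"wz":0,"claw":0},{"dx":0,"dy":0,"dz":0,"wx":0,"wy":0,"wz":0,"claw":0},{"dx":0,"dy":0,"dz":0,"wx":0,"wy":0,"wz":0,"claw":0}]' 30 >/dev/null
python3 - <<'E'
from h import *
st();T=tilt(.15);h=np.array([.5624,-.2456,.06])-T[:,2]*.085;plan2(h,T,5)
for n in("top","side"):
    C,im=snap(n,"chk_"+n)
    print(n,proj(C,[[.5124,.1878,.113],[.5138,.3161,.092],[.6014,.1878,.131],[.5138+.089,.3135,.131]]))
    for o in("pin1_grip","spatula_grip"):
      for d in regions_of(n,o)[:5]:
        ys,xs=np.nonzero(d["region"]);print(o,round(d["p"],2),d["point"],xs.min(),xs.max(),ys.min(),ys.max())
E
```

```text
t 44.9 tcp [ 0.5481 -0.1657  0.1845] x [-0.995 -0.098  0.007] y [-0.098  0.986 -0.134] z [ 0.007 -0.134 -0.991] F [-0.7  0.2  1.4] w 47.4 q [-0.32 -0.05  1.89 -0.13  1.26 -1.96]
n 5 per row d [-0.048 -0.494  0.398] w [ 0.025 -0.014 -0.018]
top [[176.88509472 216.7482138 ]
 [128.26573117 216.49033236]
 [175.80718751 180.31300341]
 [125.21989424 180.09314111]]
pin1_grip 0.21 [382.4, 206.0] 325 413 154 245
spatula_grip 0.63 [169.0, 186.8] 109 228 148 230
side [[200.38988069 133.26822794]
 [194.12761441 107.99608133]
 [234.18211644 121.98602637]
 [224.7803754   91.99205219]]
pin1_grip 0.8 [283.4, 282.9] 278 291 275 294
spatula_grip 0.65 [213.2, 231.4] 202 222 196 254
```

```bash
python3 - <<'E'
from h import *
a=cv2.imread("pics/side0.png",0);b=cv2.imread("pics/chk_side.png",0);C=cam("side")
for r in range(112,152,2): print(r,' '.join(f"{v:3d}" for v in b[r,184:218:2]))
p=[[.5124,.1878,z] for z in(.130,.113,.096,.092)];print(proj(C,p))
E
python3 -m crank '[{"dx":-0.048,"dy":-0.494,"dz":0.398,"wx":0.025,"wy":-0.014,"wz":-0.018,"claw":0},{"dx":-0.048,"dy":-0.494,"dz":0.398,"wx":0.025,"wy":-0.014,"wz":-0.018,"claw":0},{"dx":-0.048,"dy":-0.494,"dz":0.398,"wx":0.025,"wy":-0.014,"wz":-0.018,"claw":0},{"dx":-0.048,"dy":-0.494,"dz":0.398,"wx":0.025,"wy":-0.014,"wz":-0.018,"claw":0},{"dx":-0.048,"dy":-0.494,"dz":0.398,"wx":0.025,"wy":-0.014,"wz":-0.018,"claw":0},{"dx":0,"dy":0,"dz":0,"wx":0,"wy":0,"wz":0,"claw":0},{"dx":0,"dy":0,"dz":0,"wx":0,"wy":0,"wz":0,"claw":0},{"dx":0,"dy":0,"dz":0,"wx":0,"wy":0,"wz":0,"claw":0},{"dx":0,"dy":0,"dz":0,"wx":0,"wy":0,"wz":0,"claw":0},{"dx":0,"dy":0,"dz":0,"wx":0,"wy":0,"wz":0,"claw":0}]' 30 >/dev/null
python3 - <<'E'
from h import *
st();T=tilt(.15);plan2([.5624,-.2456,.060],T,10)
E
```

```text
112  33  29  30  29  32  28  35  32  29  33  29  30  21  20  13  12  15
114  31  32  26  28  29  34  32  31  34  30  30  29  29  12  17  18  13
116  33  31  35  34  29  30  25  30  31  30  32  30  28  24  16  17  13
118  28  31  33  31  32  31  29  33  33  31  31  30  27  30  20  16  15
120  28  29  25  32  29  34  31  32  29  29  31  32  30  31  28  18  13
122  60  48  32  34  27  29  29  32  28  29  31  32  28  35  31  26  19
124 144 130  79  64  50  35  28  31  29  33  29  32  33  29  27  32  25
126 159 159 115 113 118  95  43  26  31  32  32  28  28  28  26  32  29
128 158 160 120 112 130 124  54  14  16  20  38  52  46  34  29  33  28
130 156 160 143 108 127 125  61  10   9  15  51 113 116  95  79  46  28
132 156 158 147  92 125 129  81  10  16  31  40 117 137 139 134  96  25
134 157 158 153 101 123 126  87  39  70  89  65 112 135 140 140 118  39
136 157 155 157 112 120 127 101  42  68  61  40  99 136 138 141 128  50
138 157 156 158 118 110 127 113  41  52  57  51  70 128 141 143 134  54
140 161 156 159 141 103 127 103  49  35  45  37  61 123 140 143 135  66
142 158 156 159 146  96 128 119  88  55  55  59  72 117 136 140 137  84
144 158 157 158 154 100 125 127 126  98  82  89 108 126 116  96  86  68
146 156 157 158 159 110 120 129 129 127 125 125 128 131 108  94  95  84
148 157 158 157 158 120 111 130 125 131 130 130 129 130 120  84  77  54
150 157 159 158 159 143 104 129 124 131 130 130 129 127 127  80  69  47
[[199.66320954 128.26630849]
 [200.38988069 133.26822794]
 [201.09799148 138.1406932 ]
 [201.26198376 139.26887513]]
t 46.2 tcp [ 0.5618 -0.2334  0.1458] x [-0.994 -0.11  -0.003] y [-0.109  0.983 -0.151] z [ 0.019 -0.15  -0.989] F [ 0.3 -0.1  0.1] w 47.8 q [-0.42  0.04  1.86 -0.14  1.16 -2.05]
n 10 per row d [0.004 0.003 0.347] w [-0.001  0.002  0.   ]
```

```bash

python3 -m crank '[{"dx":0.004,"dy":0.003,"dz":0.434,"wx":0,"wy":0,"wz":0,"claw":0},{"dx":0.004,"dy":0.003,"dz":0.434,"wx":0,"wy":0,"wz":0,"claw":0},{"dx":0.004,"dy":0.003,"dz":0.434,"wx":0,"wy":0,"wz":0,"claw":0},{"dx":0.004,"dy":0.003,"dz":0.434,"wx":0,"wy":0,"wz":0,"claw":0},{"dx":0.004,"dy":0.003,"dz":0.434,"wx":0,"wy":0,"wz":0,"claw":0},{"dx":0.004,"dy":0.003,"dz":0.434,"wx":0,"wy":0,"wz":0,"claw":0},{"dx":0.004,"dy":0.003,"dz":0.434,"wx":0,"wy":0,"wz":0,"claw":0},{"dx":0.004,"dy":0.003,"dz":0.434,"wx":0,"wy":0,"wz":0,"claw":0},{"dx":0,"dy":0,"dz":0,"wx":0,"wy":0,"wz":0,"claw":0},{"dx":0,"dy":0,"dz":0,"wx":0,"wy":0,"wz":0,"claw":0}]' 35
python3 -m crank '[{"dx":0,"dy":0,"dz":0,"wx":0,"wy":0,"wz":0,"claw":-1},{"dx":0,"dy":0,"dz":0,"wx":0,"wy":0,"wz":0,"claw":-1},{"dx":0,"dy":0,"dz":0,"wx":0,"wy":0,"wz":0,"claw":-1},{"dx":0,"dy":0,"dz":0,"wx":0,"wy":0,"wz":0,"claw":-1},{"dx":0,"dy":0,"dz":0,"wx":0,"wy":0,"wz":0,"claw":-1},{"dx":0,"dy":0,"dz":0,"wx":0,"wy":0,"wz":0,"claw":-1},{"dx":0,"dy":0,"dz":0,"wx":0,"wy":0,"wz":0,"claw":-1},{"dx":0,"dy":0,"dz":0,"wx":0,"wy":0,"wz":0,"claw":-1},{"dx":0,"dy":0,"dz":0,"wx":0,"wy":0,"wz":0,"claw":-1},{"dx":0,"dy":0,"dz":0,"wx":0,"wy":0,"wz":0,"claw":-1}]' 35
python3 -c "
from h import *
st()"
```

```text
time: 47.2
tcp_pos: [0.5622, -0.2462, 0.059]
ee_rot: [-0.171, 3.118, -0.235]
contact_force: [-0.0, 0.8, -0.3]
gripper_width: 0.503
time: 48.2
tcp_pos: [0.5631, -0.2469, 0.0608]
ee_rot: [-0.171, 3.116, -0.238]
contact_force: [-1.5, -1.6, 6.1]
gripper_width: 0.269
t 48.2 tcp [ 0.5631 -0.2469  0.0608] x [-0.994 -0.11  -0.004] y [-0.108  0.982 -0.152] z [ 0.02  -0.151 -0.988] F [-1.5 -1.6  6.1] w 25.6 q [-0.44  0.15  1.9  -0.15  1.01 -2.04]
```

Lift, as before.

```bash

python3 -m crank '[{"dx":0,"dy":0,"dz":0,"wx":0,"wy":0,"wz":0,"claw":-1},{"dx":0,"dy":0,"dz":0,"wx":0,"wy":0,"wz":0,"claw":-1},{"dx":0,"dy":0,"dz":-0.5,"wx":0,"wy":0,"wz":0,"claw":-1},{"dx":0,"dy":0,"dz":-0.7,"wx":0,"wy":0,"wz":0,"claw":-1},{"dx":0,"dy":0,"dz":-0.9,"wx":0,"wy":0,"wz":0,"claw":-1},{"dx":0,"dy":0,"dz":-0.9,"wx":0,"wy":0,"wz":0,"claw":-1},{"dx":0,"dy":0,"dz":-0.9,"wx":0,"wy":0,"wz":0,"claw":-1},{"dx":0,"dy":0,"dz":-0.9,"wx":0,"wy":0,"wz":0,"claw":-1},{"dx":0,"dy":0,"dz":-0.9,"wx":0,"wy":0,"wz":0,"claw":-1},{"dx":0,"dy":0,"dz":0,"wx":0,"wy":0,"wz":0,"claw":-1}]' 50
python3 - <<'E'
from h import *
st();plan2([.5138,.314,.2],down(1.6),30)
E
```

```text
time: 49.2
tcp_pos: [0.5612, -0.2249, 0.2041]
ee_rot: [-0.171, 3.112, -0.239]
contact_force: [0.5, 0.2, -0.5]
gripper_width: 0.256
t 49.2 tcp [ 0.5612 -0.2249  0.2041] x [-0.994 -0.11  -0.007] y [-0.108  0.982 -0.153] z [ 0.024 -0.151 -0.988] F [ 0.5  0.2 -0.5] w 24.3 q [-0.41 -0.01  1.82 -0.14  1.26 -2.05]
n 30 per row d [ 0.013  0.72  -0.05 ] w [-0.043  0.004  0.022]
```

```bash

python3 -m crank '[{"dx":0.013,"dy":0.72,"dz":-0.05,"wx":-0.043,"wy":0.004,"wz":0.022,"claw":-1},{"dx":0.013,"dy":0.72,"dz":-0.05,"wx":-0.043,"wy":0.004,"wz":0.022,"claw":-1},{"dx":0.013,"dy":0.72,"dz":-0.05,"wx":-0.043,"wy":0.004,"wz":0.022,"claw":-1},{"dx":0.013,"dy":0.72,"dz":-0.05,"wx":-0.043,"wy":0.004,"wz":0.022,"claw":-1},{"dx":0.013,"dy":0.72,"dz":-0.05,"wx":-0.043,"wy":0.004,"wz":0.022,"claw":-1},{"dx":0.013,"dy":0.72,"dz":-0.05,"wx":-0.043,"wy":0.004,"wz":0.022,"claw":-1},{"dx":0.013,"dy":0.72,"dz":-0.05,"wx":-0.043,"wy":0.004,"wz":0.022,"claw":-1},{"dx":0.013,"dy":0.72,"dz":-0.05,"wx":-0.043,"wy":0.004,"wz":0.022,"claw":-1},{"dx":0.013,"dy":0.72,"dz":-0.05,"wx":-0.043,"wy":0.004,"wz":0.022,"claw":-1},{"dx":0.013,"dy":0.72,"dz":-0.05,"wx":-0.043,"wy":0.004,"wz":0.022,"claw":-1}]' 50 >/dev/null
python3 -m crank '[{"dx":0.013,"dy":0.72,"dz":-0.05,"wx":-0.043,"wy":0.004,"wz":0.022,"claw":-1},{"dx":0.013,"dy":0.72,"dz":-0.05,"wx":-0.043,"wy":0.004,"wz":0.022,"claw":-1},{"dx":0.013,"dy":0.72,"dz":-0.05,"wx":-0.043,"wy":0.004,"wz":0.022,"claw":-1},{"dx":0.013,"dy":0.72,"dz":-0.05,"wx":-0.043,"wy":0.004,"wz":0.022,"claw":-1},{"dx":0.013,"dy":0.72,"dz":-0.05,"wx":-0.043,"wy":0.004,"wz":0.022,"claw":-1},{"dx":0.013,"dy":0.72,"dz":-0.05,"wx":-0.043,"wy":0.004,"wz":0.022,"claw":-1},{"dx":0.013,"dy":0.72,"dz":-0.05,"wx":-0.043,"wy":0.004,"wz":0.022,"claw":-1},{"dx":0.013,"dy":0.72,"dz":-0.05,"wx":-0.043,"wy":0.004,"wz":0.022,"claw":-1},{"dx":0.013,"dy":0.72,"dz":-0.05,"wx":-0.043,"wy":0.004,"wz":0.022,"claw":-1},{"dx":0.013,"dy":0.72,"dz":-0.05,"wx":-0.043,"wy":0.004,"wz":0.022,"claw":-1}]' 50 
python3 - <<'E'
from h import *
st();plan2([.5138,.3140,.18],down(1.6)@R.from_rotvec([.05,0,0]).as_matrix(),10)
E
```

```text
time: 51.2
tcp_pos: [0.5223, 0.1353, 0.1885]
ee_rot: [0.089, -3.138, 0.075]
contact_force: [-0.2, 0.4, -1.0]
gripper_width: 0.258
t 51.2 tcp [0.5223 0.1353 0.1885] x [-0.998 -0.057  0.002] y [-0.057  0.997 -0.047] z [ 0.    -0.048 -0.999] F [-0.2  0.4 -1. ] w 24.5 q [ 0.18 -0.09  1.92 -0.05  1.33 -1.44]
n 10 per row d [ 0.003  0.716 -0.001] w [ 0.002 -0.001  0.023]
```

```bash

python3 -m crank '[{"dx":0,"dy":0,"dz":-0.5,"wx":0,"wy":0,"wz":0,"claw":-1},{"dx":0,"dy":0.2,"dz":-0.7,"wx":0,"wy":0,"wz":0,"claw":-1},{"dx":0.003,"dy":0.87,"dz":0,"wx":0,"wy":0,"wz":0.03,"claw":-1},{"dx":0.003,"dy":0.87,"dz":0,"wx":0,"wy":0,"wz":0.03,"claw":-1},{"dx":0.003,"dy":0.87,"dz":0,"wx":0,"wy":0,"wz":0.03,"claw":-1},{"dx":0.003,"dy":0.87,"dz":0,"wx":0,"wy":0,"wz":0.03,"claw":-1},{"dx":0.003,"dy":0.87,"dz":0,"wx":0,"wy":0,"wz":0.03,"claw":-1},{"dx":0.003,"dy":0.87,"dz":0,"wx":0,"wy":0,"wz":0.03,"claw":-1},{"dx":0.003,"dy":0.87,"dz":0.5,"wx":0,"wy":0,"wz":0.03,"claw":-1},{"dx":0.003,"dy":0.87,"dz":0.7,"wx":0,"wy":0,"wz":0.02,"claw":-1}]' 50 
python3 -m crank '[{"dx":0,"dy":0,"dz":0,"wx":0,"wy":0,"wz":0,"claw":-1},{"dx":0,"dy":0,"dz":0,"wx":0,"wy":0,"wz":0,"claw":-1},{"dx":0,"dy":0,"dz":0,"wx":0,"wy":0,"wz":0,"claw":-1},{"dx":0,"dy":0,"dz":0,"wx":0,"wy":0,"wz":0,"claw":-1},{"dx":0,"dy":0,"dz":0,"wx":0,"wy":0,"wz":0,"claw":-1},{"dx":0,"dy":0,"dz":0,"wx":0,"wy":0,"wz":0,"claw":-1},{"dx":0,"dy":0,"dz":0,"wx":0,"wy":0,"wz":0,"claw":-1},{"dx":0,"dy":0,"dz":0,"wx":0,"wy":0,"wz":0,"claw":-1},{"dx":0,"dy":0,"dz":0,"wx":0,"wy":0,"wz":0,"claw":-1},{"dx":0,"dy":0,"dz":0,"wx":0,"wy":0,"wz":0,"claw":-1}]' 50 >/dev/null
python3 - <<'E'
from h import *
st();plan2([.5138,.3140,.18],down(1.6)@R.from_rotvec([.05,0,0]).as_matrix(),5)
C,im=snap("wrist","w11");T=pose();g=cv2.cvtColor(im,6);o=T[:3,3]+[0,.0021,0]
print("hole",proj(C,[[.5138,.3161,.092]]),"nose exp",proj(C,[o-Z*.055,o-Z*.0,o+Z*.018]))
g8=cv2.cvtColor(cv2.imread("pics/w8.png"),6)
def show(g,r0,r1,c0=230,c1=280):
    for r in range(r0,r1,3): print(r,' '.join(f"{v:3d}" for v in g[r,c0:c1:2]))
print("w8");show(g8,186,225);print("now");show(g,186,225)
E
```

```text
time: 52.2
tcp_pos: [0.5154, 0.3136, 0.1822]
ee_rot: [-0.045, 3.137, -0.073]
contact_force: [-0.0, -0.5, -0.5]
gripper_width: 0.26
t 53.2 tcp [0.5143 0.3123 0.1798] x [-1.    -0.029  0.001] y [-0.029  0.998 -0.048] z [ 0.    -0.048 -0.999] F [ 0.1  0.1 -1.2] w 24.4 q [ 0.48  0.06  1.78 -0.04  1.33 -1.11]
n 5 per row d [ 0.004  0.013 -0.002] w [ 0.003 -0.002 -0.001]
hole [[259.67716832 194.16471643]] nose exp [[256.42001584 208.19388235]
 [253.53431482 241.07819826]
 [252.19901727 256.26439805]]
w8
186 104 104 106 105 106 111 105 107 106 105 101 108 106 101 102 107 102 107 107 107 107 104 106 104 107
189 106 105 106 104 108 103 104  96 119 141 109 109 109 114 159 187 184 188 189 108 110 111 107 107 109
192 103 102 103 105 104 105  93  80 106 110 114 111 110 110  86 140 183 182 182 181 108 104 105 103 109
195 106 104 109 111 107 105  90 100  86  88  89  96  79  80 103 117 176 183 180 180 104 101 103 103 102
198  98 108 105 103 101 105  94  81  98 137 152 117  99 101  86 119 185 188 187 187 111 106 110 111 109
201  99 101  97 100  98 102 106  93  73  71  77  77  76  81 129 170 180 180 1
[... 1410 characters left out ...]
  98 101  98 100  95 100  95  91  88  95 144 169 173 173 177 172 171 170 172
207  95  99  95  95  97  94  94  97  96  98  95  69  61  64  66  78 165 169 171 171 170 175 171 168 176
210  93  94  98  95  99  98  92  87  72  74  86  80  77  82  70  71  88 170 178 173 176 173 171 172 171
213  96  94  96  99  86  75  90  90  93  98  98 100  96  97  93  94  97  80 101 162 174 172 167 172 169
216 110 104  51  32  29  31  34  35  37  42  37  39  39  55  55  60  56  55  68  56  84 169 170 163 168
219 104  67  24  26  24  24  20  29  25  26  23  21  26  33  24  29  30  33  29  32  34  48 159 108 109
222 100  24  29  27  23  22  20  24  22  25  26  31  24  21  26  23  26  24  31  31  27  34  99  79  75
```

```bash

python3 -m crank '[{"dx":0.004,"dy":0.026,"dz":0.24,"wx":0,"wy":0,"wz":0,"claw":-1},{"dx":0.004,"dy":0.026,"dz":0.24,"wx":0,"wy":0,"wz":0,"claw":-1},{"dx":0.004,"dy":0.026,"dz":0.24,"wx":0,"wy":0,"wz":0,"claw":-1},{"dx":0.004,"dy":0.026,"dz":0.24,"wx":0,"wy":0,"wz":0,"claw":-1},{"dx":0.004,"dy":0.026,"dz":0.24,"wx":0,"wy":0,"wz":0,"claw":-1},{"dx":0,"dy":0,"dz":0,"wx":0,"wy":0,"wz":0,"claw":-1},{"dx":0,"dy":0,"dz":0,"wx":0,"wy":0,"wz":0,"claw":-1},{"dx":0,"dy":0,"dz":0,"wx":0,"wy":0,"wz":0,"claw":-1},{"dx":0,"dy":0,"dz":0,"wx":0,"wy":0,"wz":0,"claw":-1},{"dx":0,"dy":0,"dz":0,"wx":0,"wy":0,"wz":0,"claw":-1}]' 50
python3 -m crank '[{"dx":0,"dy":0.006,"dz":0.12,"wx":0,"wy":0,"wz":0,"claw":-1},{"dx":0,"dy":0.006,"dz":0.12,"wx":0,"wy":0,"wz":0,"claw":-1},{"dx":0,"dy":0.006,"dz":0.12,"wx":0,"wy":0,"wz":0,"claw":-1},{"dx":0,"dy":0.006,"dz":0.12,"wx":0,"wy":0,"wz":0,"claw":-1},{"dx":0,"dy":0.006,"dz":0.12,"wx":0,"wy":0,"wz":0,"claw":-1},{"dx":0,"dy":0,"dz":0,"wx":0,"wy":0,"wz":0,"claw":-1},{"dx":0,"dy":0,"dz":0,"wx":0,"wy":0,"wz":0,"claw":-1},{"dx":0,"dy":0,"dz":0,"wx":0,"wy":0,"wz":0,"claw":-1},{"dx":0,"dy":0,"dz":0,"wx":0,"wy":0,"wz":0,"claw":-1},{"dx":0,"dy":0,"dz":0,"wx":0,"wy":0,"wz":0,"claw":-1}]' 50
python3 - <<'E'
from h import *
st()
E
```

```text
time: 54.25
tcp_pos: [0.514, 0.3142, 0.1502]
ee_rot: [-0.045, 3.14, -0.075]
contact_force: [-0.2, -0.3, -1.7]
gripper_width: 0.263
time: 55.25
tcp_pos: [0.5138, 0.3142, 0.1349]
ee_rot: [0.045, -3.14, 0.075]
contact_force: [0.0, -0.4, -1.3]
gripper_width: 0.26
t 55.25 tcp [0.5138 0.3142 0.1349] x [-1.    -0.029  0.001] y [-0.029  0.998 -0.048] z [ 0.    -0.048 -0.999] F [ 0.  -0.4 -1.3] w 24.7 q [ 0.48  0.1   1.82 -0.04  1.25 -1.1 ]
```

No contact, nose entering. Go on to home (about TCP 0.109).

```bash

python3 -m crank '[{"dx":0,"dy":0.006,"dz":0.12,"wx":0,"wy":0,"wz":0,"claw":-1},{"dx":0,"dy":0.006,"dz":0.12,"wx":0,"wy":0,"wz":0,"claw":-1},{"dx":0,"dy":0.006,"dz":0.12,"wx":0,"wy":0,"wz":0,"claw":-1},{"dx":0,"dy":0.006,"dz":0.12,"wx":0,"wy":0,"wz":0,"claw":-1},{"dx":0,"dy":0.006,"dz":0.12,"wx":0,"wy":0,"wz":0,"claw":-1},{"dx":0,"dy":0.006,"dz":0.12,"wx":0,"wy":0,"wz":0,"claw":-1},{"dx":0,"dy":0,"dz":0,"wx":0,"wy":0,"wz":0,"claw":-1},{"dx":0,"dy":0,"dz":0,"wx":0,"wy":0,"wz":0,"claw":-1},{"dx":0,"dy":0,"dz":0,"wx":0,"wy":0,"wz":0,"claw":-1},{"dx":0,"dy":0,"dz":0,"wx":0,"wy":0,"wz":0,"claw":-1}]' 50
python3 -m crank '[{"dx":0,"dy":0.004,"dz":0.08,"wx":0,"wy":0,"wz":0,"claw":-1},{"dx":0,"dy":0.004,"dz":0.08,"wx":0,"wy":0,"wz":0,"claw":-1},{"dx":0,"dy":0.004,"dz":0.08,"wx":0,"wy":0,"wz":0,"claw":-1},{"dx":0,"dy":0,"dz":0.08,"wx":0,"wy":0,"wz":0,"claw":-1},{"dx":0,"dy":0,"dz":0,"wx":0,"wy":0,"wz":0,"claw":-1},{"dx":0,"dy":0,"dz":0,"wx":0,"wy":0,"wz":0,"claw":-1},{"dx":0,"dy":0,"dz":0,"wx":0,"wy":0,"wz":0,"claw":-1},{"dx":0,"dy":0,"dz":0,"wx":0,"wy":0,"wz":0,"claw":-1},{"dx":0,"dy":0,"dz":0,"wx":0,"wy":0,"wz":0,"claw":-1},{"dx":0,"dy":0,"dz":0,"wx":0,"wy":0,"wz":0,"claw":-1}]' 50
python3 - <<'E'
from h import *
st()
E
```

```text
time: 56.25
tcp_pos: [0.5136, 0.314, 0.1166]
ee_rot: [0.045, -3.14, 0.076]
contact_force: [0.5, -0.7, -3.1]
gripper_width: 0.255
time: 57.25
tcp_pos: [0.514, 0.3145, 0.1094]
ee_rot: [-0.045, 3.14, -0.074]
contact_force: [-0.9, 2.0, 5.4]
gripper_width: 0.253
t 57.25 tcp [0.514  0.3145 0.1094] x [-1.    -0.029  0.   ] y [-0.029  0.998 -0.047] z [ 0.001 -0.047 -0.999] F [-0.9  2.   5.4] w 24.1 q [ 0.48  0.12  1.84 -0.05  1.2  -1.1 ]
```

```bash

python3 -m crank '[{"dx":0,"dy":0,"dz":0.06,"wx":0,"wy":0,"wz":0,"claw":-1},{"dx":0,"dy":0,"dz":0,"wx":0,"wy":0,"wz":0,"claw":0},{"dx":0,"dy":0,"dz":0,"wx":0,"wy":0,"wz":0,"claw":0},{"dx":0,"dy":0,"dz":0,"wx":0,"wy":0,"wz":0,"claw":0},{"dx":0,"dy":0,"dz":0,"wx":0,"wy":0,"wz":0,"claw":0},{"dx":0,"dy":0,"dz":-0.8,"wx":0,"wy":0,"wz":0,"claw":0},{"dx":0,"dy":0,"dz":-0.9,"wx":0,"wy":0,"wz":0,"claw":0},{"dx":0,"dy":0,"dz":-0.9,"wx":0,"wy":0,"wz":0,"claw":0},{"dx":0,"dy":0,"dz":-0.9,"wx":0,"wy":0,"wz":0,"claw":-1},{"dx":0,"dy":0,"dz":-0.9,"wx":0,"wy":0,"wz":0,"claw":-1}]' 35 
python3 - <<'E'
from h import *
st()
hg=np.array([.5475,-.3125,0])
p=hg+X*.08;p[2]=.28;print(p);plan2(p,down(1.681),30)
E
```

```text
time: 58.25
tcp_pos: [0.5133, 0.319, 0.2171]
ee_rot: [0.045, -3.139, 0.076]
contact_force: [-0.9, -0.5, -0.1]
gripper_width: 0.387
t 58.25 tcp [0.5133 0.319  0.2171] x [-1.    -0.029  0.002] y [-0.029  0.998 -0.049] z [-0.001 -0.049 -0.999] F [-0.9 -0.5 -0.1] w 36.8 q [ 0.49  0.04  1.74 -0.04  1.39 -1.1 ]
[ 0.55628226 -0.39201649  0.28      ]
n 30 per row d [ 0.009 -0.952 -0.061] w [-0.013 -0.001 -0.023]
```

```bash

python3 -m crank '[{"dx":0.009,"dy":-0.952,"dz":-0.061,"wx":-0.013,"wy":0,"wz":-0.023,"claw":-1},{"dx":0.009,"dy":-0.952,"dz":-0.061,"wx":-0.013,"wy":0,"wz":-0.023,"claw":-1},{"dx":0.009,"dy":-0.952,"dz":-0.061,"wx":-0.013,"wy":0,"wz":-0.023,"claw":-1},{"dx":0.009,"dy":-0.952,"dz":-0.061,"wx":-0.013,"wy":0,"wz":-0.023,"claw":-1},{"dx":0.009,"dy":-0.952,"dz":-0.061,"wx":-0.013,"wy":0,"wz":-0.023,"claw":-1},{"dx":0.009,"dy":-0.952,"dz":-0.061,"wx":-0.013,"wy":0,"wz":-0.023,"claw":-1},{"dx":0.009,"dy":-0.952,"dz":-0.061,"wx":-0.013,"wy":0,"wz":-0.023,"claw":-1},{"dx":0.009,"dy":-0.952,"dz":-0.061,"wx":-0.013,"wy":0,"wz":-0.023,"claw":-1},{"dx":0.009,"dy":-0.952,"dz":-0.061,"wx":-0.013,"wy":0,"wz":-0.023,"claw":-1},{"dx":0.009,"dy":-0.952,"dz":-0.061,"wx":-0.013,"wy":0,"wz":-0.023,"claw":-1}]' 35 >/dev/null
python3 -m crank '[{"dx":0.009,"dy":-0.952,"dz":-0.061,"wx":-0.013,"wy":0,"wz":-0.023,"claw":-1},{"dx":0.009,"dy":-0.952,"dz":-0.061,"wx":-0.013,"wy":0,"wz":-0.023,"claw":-1},{"dx":0.009,"dy":-0.952,"dz":-0.061,"wx":-0.013,"wy":0,"wz":-0.023,"claw":-1},{"dx":0.009,"dy":-0.952,"dz":-0.061,"wx":-0.013,"wy":0,"wz":-0.023,"claw":-1},{"dx":0.009,"dy":-0.952,"dz":-0.061,"wx":-0.013,"wy":0,"wz":-0.023,"claw":-1},{"dx":0.009,"dy":-0.952,"dz":-0.061,"wx":-0.013,"wy":0,"wz":-0.023,"claw":-1},{"dx":0.009,"dy":-0.952,"dz":-0.061,"wx":-0.013,"wy":0,"wz":-0.023,"claw":-1},{"dx":0.009,"dy":-0.952,"dz":-0.061,"wx":-0.013,"wy":0,"wz":-0.023,"claw":-1},{"dx":0.009,"dy":-0.952,"dz":-0.061,"wx":-0.013,"wy":0,"wz":-0.023,"claw":-1},{"dx":0.009,"dy":-0.952,"dz":-0.061,"wx":-0.013,"wy":0,"wz":-0.023,"claw":-1}]' 35 >/dev/null
python3 - <<'E'
from h import *
st();hg=np.array([.5475,-.3125,0]);p=hg+X*.08;p[2]=.28;plan2(p,down(1.681),10)
C,im=snap("side","chk2")
print(proj(C,[[.5138,.3161,z] for z in(.130,.113,.096,.092)]))
g=cv2.cvtColor(im,6)
for r in range(88,126,2): print(r,' '.join(f"{v:3d}" for v in g[r,178:212:2]))
C,im=snap("top","chk3")
E
```

```text
t 60.25 tcp [ 0.535  -0.1559  0.2625] x [-0.996 -0.084  0.004] y [-0.084  0.996 -0.016] z [-0.003 -0.016 -1.   ] F [ 1.1 -0.9  0.8] w 0.6 q [-0.37 -0.11  1.8  -0.02  1.44 -2.02]
n 10 per row d [ 0.007 -0.949 -0.062] w [-0.013 -0.004 -0.022]
[[192.4514045   96.92765834]
 [193.21234761 101.95344192]
 [193.95533592 106.85888981]
 [194.12761441 107.99608133]]
88  28  28  27  26  23  25  27  27  24  25  25  21  26  21  15  17  16
90  30  25  31  26  27  29  30  26  28  26  27  27  26  24  20  11  15
92  66  51  38  33  25  27  27  26  24  25  27  22  23  24  25  25  23
94 139 131 117 102  84  63  34  24  30  26  28  21  23  26  23  24  27
96 150 151 150 149 146 113  35  17  20  25  54  53  37  29  26  26  24
98 147 148 146 148 148 114  34  12  13  31 102 129 114  57  18  26  28
100 147 148 146 148 134 114  42  10  18  27  96 144 148  89  25  27  26
102 149 148 148 149 126 111  50  47  58  81  84 138 151  98  20  27  28
104 148 149 151 148 128 115  68  51  55  49  67 132 150 104  20  24  29
106 148 149 150 148 131 112  85  34  51  46  50 116 137 105  23  13  17
108 150 150 146 149 138 116 101  38  47  37  32 104 129 122  51  14  13
110 148 149 147 149 144 118  94  53  46  52  59  98 129 130  76   5  14
112 148 146 149 149 146 121 114 107  77  77  92 107 117  97  54   1   2
114 150 148 149 149 145 121 114 119 117 115 118 121 113  77  28   1   7
116 149 149 148 148 143 112 113 117 122 121 118 104  87  65  22   3  16
118 150 148 148 149 141 119 116 120 121 123 106  52  24  21   3   1  17
120 148 149 149 152 146 122 113 115 124 123 102  32  20  24  23   6   0
122 147 147 148 148 148 114 116 120 124 105  74  24  21  24  16   3   0
124 147 150 150 150 147 107 119 114 122  94  56  21  25  28  22   6   1
```

```bash

python3 -m crank '[{"dx":0.007,"dy":-0.95,"dz":-0.061,"wx":-0.013,"wy":0,"wz":-0.023,"claw":-1},{"dx":0.007,"dy":-0.95,"dz":-0.061,"wx":-0.013,"wy":0,"wz":-0.023,"claw":-1},{"dx":0.007,"dy":-0.95,"dz":-0.061,"wx":-0.013,"wy":0,"wz":-0.023,"claw":-1},{"dx":0.007,"dy":-0.95,"dz":-0.061,"wx":-0.013,"wy":0,"wz":-0.023,"claw":-1},{"dx":0.007,"dy":-0.95,"dz":-0.061,"wx":-0.013,"wy":0,"wz":-0.023,"claw":-1},{"dx":0.007,"dy":-0.95,"dz":-0.061,"wx":-0.013,"wy":0,"wz":-0.023,"claw":-1},{"dx":0.007,"dy":-0.95,"dz":-0.061,"wx":-0.013,"wy":0,"wz":-0.023,"claw":-1},{"dx":0.007,"dy":-0.95,"dz":-0.061,"wx":-0.013,"wy":0,"wz":-0.023,"claw":-1},{"dx":0.007,"dy":-0.95,"dz":-0.061,"wx":-0.013,"wy":0,"wz":-0.023,"claw":-1},{"dx":0.007,"dy":-0.95,"dz":-0.061,"wx":-0.013,"wy":0,"wz":-0.023,"claw":-1}]' 35 >/dev/null
python3 -m crank '[{"dx":0,"dy":0,"dz":0,"wx":0,"wy":0,"wz":0,"claw":-1},{"dx":0,"dy":0,"dz":0,"wx":0,"wy":0,"wz":0,"claw":-1},{"dx":0,"dy":0,"dz":0.6,"wx":0,"wy":0,"wz":0,"claw":-1},{"dx":0,"dy":0,"dz":0.6,"wx":0,"wy":0,"wz":0,"claw":-1},{"dx":0,"dy":0,"dz":0.6,"wx":0,"wy":0,"wz":0,"claw":-1},{"dx":0,"dy":0,"dz":0.6,"wx":0,"wy":0,"wz":0,"claw":-1},{"dx":0,"dy":0,"dz":0.6,"wx":0,"wy":0,"wz":0,"claw":-1},{"dx":0,"dy":0,"dz":0.6,"wx":0,"wy":0,"wz":0,"claw":-1},{"dx":0,"dy":0,"dz":0.6,"wx":0,"wy":0,"wz":0,"claw":-1},{"dx":0,"dy":0,"dz":0.3,"wx":0,"wy":0,"wz":0,"claw":-1}]' 35 >/dev/null
python3 - <<'E'
from h import *
st();T=pose();hg=np.array([.5475,-.3125,.0885])
f=np.linspace(1.9,0,21);d=.006+.012*np.sin(f);r=.095
P=np.c_[-r*np.cos(f)+np.sin(f)*d, r*np.sin(f)+np.cos(f)*d]
rel=T[:3,3]-hg;print("now",rel@X,rel[2])
for i in range(21): print(round(f[i],3),np.round(P[i],4), np.round((np.array([-1,-1])*(P[i]-P[i-1]))/.025,3) if i else '')
E
```

```text
t 62.35 tcp [ 0.5555 -0.3909  0.1657] x [-0.994 -0.111  0.005] y [-0.111  0.994  0.001] z [-0.005  0.001 -1.   ] F [-0.2  0.3 -0.4] w 1.0 q [-0.69  0.22  1.62 -0.    1.3  -2.37]
now 0.07880886043070577 0.07723527451316328
1.9 [0.0471 0.0843] 
1.805 [0.0392 0.0883] [ 0.316 -0.161]
1.71 [0.0309 0.0916] [ 0.334 -0.132]
1.615 [0.0222 0.0941] [ 0.349 -0.101]
1.52 [0.0131 0.0958] [ 0.361 -0.067]
1.425 [0.0039 0.0966] [ 0.37  -0.032]
1.33 [-0.0055  0.0965] [0.376 0.005]
1.235 [-0.0149  0.0954] [0.377 0.043]
1.14 [-0.0243  0.0934] [0.375 0.081]
1.045 [-0.0335  0.0904] [0.368 0.12 ]
0.95 [-0.0424  0.0864] [0.357 0.158]
0.855 [-0.051   0.0816] [0.342 0.195]
0.76 [-0.059   0.0758] [0.322 0.231]
0.665 [-0.0665  0.0692] [0.298 0.265]
0.57 [-0.0732  0.0618] [0.271 0.296]
0.475 [-0.0792  0.0537] [0.239 0.324]
0.38 [-0.0843  0.0449] [0.205 0.349]
0.285 [-0.0885  0.0357] [0.167 0.369]
0.19 [-0.0917  0.0261] [0.128 0.386]
0.095 [-0.0939  0.0161] [0.087 0.398]
0.0 [-0.095  0.006] [0.044 0.405]
```

```bash

python3 -m crank '[{"dx":0,"dy":0.283,"dz":-0.084,"wx":0,"wy":0,"wz":0,"claw":-1},{"dx":0,"dy":0.283,"dz":-0.084,"wx":0,"wy":0,"wz":0,"claw":-1},{"dx":0,"dy":0.283,"dz":-0.084,"wx":0,"wy":0,"wz":0,"claw":-1},{"dx":0,"dy":0.283,"dz":-0.084,"wx":0,"wy":0,"wz":0,"claw":-1},{"dx":0,"dy":0.283,"dz":-0.084,"wx":0,"wy":0,"wz":0,"claw":-1},{"dx":0,"dy":0.283,"dz":-0.084,"wx":0,"wy":0,"wz":0,"claw":-1},{"dx":0,"dy":0.283,"dz":-0.084,"wx":0,"wy":0,"wz":0,"claw":-1},{"dx":0,"dy":0.283,"dz":-0.084,"wx":0,"wy":0,"wz":0,"claw":-1},{"dx":0,"dy":0.361,"dz":-0.067,"wx":0,"wy":0,"wz":0,"claw":-1},{"dx":0,"dy":0.37,"dz":-0.032,"wx":0,"wy":0,"wz":0,"claw":-1}]' 35
python3 -m crank '[{"dx":0,"dy":0.376,"dz":0.005,"wx":0,"wy":0,"wz":0,"claw":-1},{"dx":0,"dy":0.377,"dz":0.043,"wx":0,"wy":0,"wz":0,"claw":-1},{"dx":0,"dy":0.375,"dz":0.081,"wx":0,"wy":0,"wz":0,"claw":-1},{"dx":0,"dy":0.368,"dz":0.12,"wx":0,"wy":0,"wz":0,"claw":-1},{"dx":0,"dy":0.357,"dz":0.158,"wx":0,"wy":0,"wz":0,"claw":-1},{"dx":0,"dy":0.342,"dz":0.195,"wx":0,"wy":0,"wz":0,"claw":-1},{"dx":0,"dy":0.322,"dz":0.231,"wx":0,"wy":0,"wz":0,"claw":-1},{"dx":0,"dy":0.298,"dz":0.265,"wx":0,"wy":0,"wz":0,"claw":-1},{"dx":0,"dy":0.271,"dz":0.296,"wx":0,"wy":0,"wz":0,"claw":-1},{"dx":0,"dy":0.239,"dz":0.324,"wx":0,"wy":0,"wz":0,"claw":-1}]' 35
python3 - <<'E'
from h import *
st();rel=pose()[:3,3]-np.array([.5475,-.3125,.0885]);print(rel@X,rel[2])
E
```

```text
time: 63.35
tcp_pos: [0.5475, -0.316, 0.1869]
ee_rot: [0.175, -3.133, 0.0]
contact_force: [-0.2, -1.2, -1.2]
gripper_width: 0.008
time: 64.35
tcp_pos: [0.5384, -0.2337, 0.1438]
ee_rot: [0.175, -3.133, 0.001]
contact_force: [-0.2, -0.7, 1.2]
gripper_width: 0.004
t 64.35 tcp [ 0.5384 -0.2337  0.1438] x [-0.994 -0.111  0.003] y [-0.111  0.994 -0.   ] z [-0.003 -0.001 -1.   ] F [-0.2 -0.7  1.2] w 0.4 q [-0.5   0.04  1.86 -0.    1.24 -2.18]
-0.07930599833096022 0.055321516884875827
```

```bash

python3 -m crank '[{"dx":0,"dy":0.205,"dz":0.349,"wx":0,"wy":0,"wz":0,"claw":-1},{"dx":0,"dy":0.167,"dz":0.369,"wx":0,"wy":0,"wz":0,"claw":-1},{"dx":0,"dy":0.128,"dz":0.386,"wx":0,"wy":0,"wz":0,"claw":-1},{"dx":0,"dy":0.087,"dz":0.398,"wx":0,"wy":0,"wz":0,"claw":-1},{"dx":0,"dy":0.044,"dz":0.405,"wx":0,"wy":0,"wz":0,"claw":-1},{"dx":0,"dy":0,"dz":0.08,"wx":0,"wy":0,"wz":0,"claw":-1},{"dx":0,"dy":0,"dz":0.08,"wx":0,"wy":0,"wz":0,"claw":-1},{"dx":0,"dy":0,"dz":0,"wx":0,"wy":0,"wz":0,"claw":-1},{"dx":0,"dy":0,"dz":0,"wx":0,"wy":0,"wz":0,"claw":-1},{"dx":0,"dy":0,"dz":0,"wx":0,"wy":0,"wz":0,"claw":-1}]' 35
python3 - <<'E'
from h import *
st();rel=pose()[:3,3]-np.array([.5475,-.3125,.0885]);print(rel@X,rel[2])
C,im=snap("side","chk4");C,im=snap("top","chk5")
E
```

```text
time: 65.35
tcp_pos: [0.5366, -0.2185, 0.0947]
ee_rot: [0.174, -3.133, -0.0]
contact_force: [-4.9, 4.2, 11.8]
gripper_width: 0.007
t 65.35 tcp [ 0.5366 -0.2185  0.0947] x [-0.994 -0.111  0.004] y [-0.111  0.994  0.   ] z [-0.004  0.    -1.   ] F [-4.9  4.2 11.8] w 0.7 q [-0.48  0.08  1.91 -0.    1.16 -2.16]
-0.09466855081120705 0.006166298034037759
```

```bash

python3 -m crank '[{"dx":0,"dy":0,"dz":-0.5,"wx":0,"wy":0,"wz":0,"claw":-1},{"dx":0,"dy":0,"dz":-0.9,"wx":0,"wy":0,"wz":0,"claw":-1},{"dx":0,"dy":0,"dz":-0.9,"wx":0,"wy":0,"wz":0,"claw":-1},{"dx":0.5,"dy":0,"dz":-0.9,"wx":0,"wy":0,"wz":0,"claw":-1},{"dx":0.9,"dy":0,"dz":-0.9,"wx":0,"wy":0,"wz":0,"claw":-1},{"dx":0.9,"dy":0,"dz":-0.9,"wx":0,"wy":0,"wz":0,"claw":-1},{"dx":0.9,"dy":0,"dz":0,"wx":0,"wy":0,"wz":0,"claw":-1},{"dx":0.9,"dy":0,"dz":0,"wx":0,"wy":0,"wz":0,"claw":-1},{"dx":0.9,"dy":0,"dz":0,"wx":0,"wy":0,"wz":0,"claw":-1},{"dx":0,"dy":0,"dz":0,"wx":0,"wy":0,"wz":0,"claw":-1}]' 35
python3 - <<'E'
from h import *
st()
_,a=snap("side","f_side");_,b=snap("top","f_top")
f=lambda i,s:cv2.convertScaleAbs(cv2.resize(i,None,fx=s,fy=s,interpolation=2),alpha=1.4)
A=f(a[80:350,180:345],2.2);B=f(b[130:260,100:300],2.15)
c=np.zeros((594,800,3),np.uint8);c[:A.shape[0],:A.shape[1]]=A[:594];c[:B.shape[0],365:365+B.shape[1]]=B
D=f(b[130:260,235:395],2.15);c[285:285+D.shape[0],365:365+D.shape[1]]=D
cv2.imwrite("pics/final.png",c)
E
```

```text
time: 66.45
tcp_pos: [0.4113, -0.233, 0.2182]
ee_rot: [0.172, -3.134, 0.003]
contact_force: [0.9, -0.4, -0.2]
gripper_width: 0.006
t 66.45 tcp [ 0.4113 -0.233   0.2182] x [-0.994 -0.109  0.003] y [-0.109  0.994 -0.002] z [-0.003 -0.002 -1.   ] F [ 0.9 -0.4 -0.2] w 0.6 q [-0.63 -0.28  2.03 -0.    1.4  -2.31]
```

View pics/final.png

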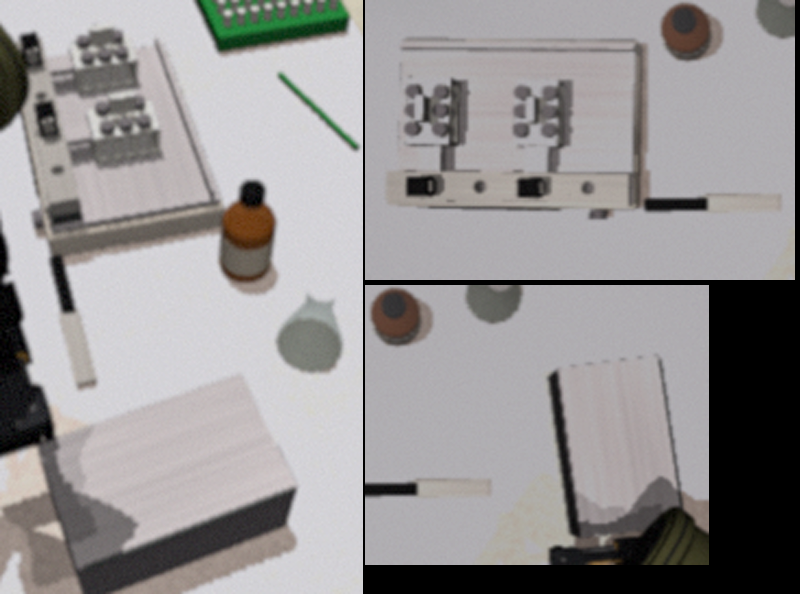

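```bash
python3 -c "
from station import *
print(close_job())"
```

```text
the job is handed in; nothing more can be done
None
```

The job is done and handed in at about 66 s of the 208 s allowed.

- **Cover and spatula:** I levered the cover open to its stop with the blade in the front notch, then laid the spatula flat on the bench.
- **Racks:** Two racks were present, at the hole farthest to the left (+y) and the third hole from it towards the case. I pulled each by its fin until the pull rose to 7–8 N at the stop.
- **Pins:** I squeezed each pin across its buttons and slid it down. The collar pressed back within about 1 mm of the expected height for both pins. I let go there.
- **Closing:** I pushed the cover shut. Under a 12 N press its top measured 94.7 mm high, against about 94.5 mm expected.

**Last checks:** The final pictures from the side and from above show both pins upright in their holes, the cover shut, the spatula flat on the bench, and the bottle and flask standing. The spatula had shifted since I laid it down and now lies beside the shaker.

**Failed or not checked:**
- I could not see the pin buttons directly, so "balls locked" rests on the fingers having opened and the pins staying home.
- The network found no pin in the wrist picture right after the first insertion. Pixel brightness in the side view showed both pins home.
- My first crank call was refused because the rows lacked some of the turn values, and nothing moved.

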